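# Scrape the nutshells off the chopping board and put the scraper back

## Robot

A 6-joint arm with a two-finger parallel gripper is mounted at the origin on a cart in front of the work surface, level with it; the furniture and walls round the work are solid. World frame = base frame: x ahead of the robot, y to its left, z up, the work surface at z = 0. Lengths are in m, angles in rad, forces in N, time in s.
With the tool pointing down it reaches from about 0.35 to 0.875 m from the base axis. Payload 4.2 kg.
Tool frame: the origin (TCP) lies on the centre line of the jaws, within the pads' length; the fingertips stand 11 mm ahead of it and the grasp point (between the pads) lies 8 mm behind it; z points along the fingers, y is the line along which they close (so a half turn about z gives the same grasp; the last joint's range is limited). The gripper opens to 85 mm and grips with 20 to 120 N. Pads are 22 mm wide; open, the fingers measure 114 mm over their backs; the gripper's body (76 mm by 85 mm) begins 54 mm behind the grasp point. The pads swing forward as they close: fully open they stand 13 mm farther back than shut.
Start: joints at [1.406, 0.385, 0.008, 0, -1.194, -0.259], TCP at [0.257, 0.57, 0.207] pointing down, gripper open.
Joint ranges: [-3.14, 3.14], [-1.21, 2.06], [-1.07, 1.41], [-3.16, 2.05], [-2.99, -0.16], [-3.1, 3.1]. Speed limits (rad/s): [2.79, 2.79, 3.14, 3.14, 3.14, 3.14].

## Interface

Orientations are given as a rotation vector (axis times angle).
In Python, from cell import observe, capture, job_done gives the robot as it stands.
- The arm moves only by the tool jog_arm, never from a script. Its argument "motion" is a list of rows, each a list of 7 numbers: the turn, a rotation vector about the tool's x, y, z in degrees, then the shift along the tool's x, y, z in cm, then the opening, from 0 (shut) to 1 (fully open). A call has 1 to 8 rows; each row shifts and turns the commanded pose from where the row before left it, along the tool's axes as they then stand; what a row does not reach is not made up. A row lasts 1/12 s, in which the tool goes at most 41.7 mm and 7.16 degrees, less where a joint would pass 70% of its speed; a pose out of reach is approached as far as the arm can. A call is refused whole if a number of a shift passes 4.17 or a number of a turn 7.16, either way. A call with a gripper value outside its range is refused whole. The fingers move at their own pace and stop on an object; "grip_force" is the grip in N (left out, the last holds). Time passes only in rows, so rows that do not move let the fingers close. It gives the time, the measured TCP pose, the force, the opening and the grip force at its end, in the units of the state.
- observe(): the state, without advancing time (a new reading comes with each control period).
- capture(name): name is "side" or "top" or "wrist"; returns a dict with "pixels" (480x640x3 uint8, red, green, blue), "depth" (480x640 float32, m along the optical axis (not along the pixel's ray), 0 where there is no reading), "camera_matrix" (3x3 intrinsics, pixels), "k1" (the pictures are not rectified: a ray, as slopes to the right and down, at radius r is drawn at 1 + k1 r^2 times it, then the intrinsics apply), "eye" and "orientation" of the camera in the world; the wrist camera has in their place "T_tool_cam" (4x4, takes a point from camera to tool coordinates, whose origin is the TCP and whose axes are the flange's). Camera axes: x right, y down, z forward; pixel columns grow to the right and rows downward; lengths in m; the calibration is good to about 2 mm. A picture is of the moment at which its call begins: read the wrist's pose just before it.
- job_done(): hands the job in; it is judged then, once.
The state is a dict: "time": time; "joint_pos": joint angles; "joint_vel": joint speeds; "effort": joint torques, N m; "tcp_pos": TCP position; "ee_rot": TCP orientation; "contact_force": force on the tool from outside, world axes, zero at the start; "torque": the same for the moment, N m; "grip_width": finger opening in m; "grip_force": force on a finger pad.
Only numpy, scipy, OpenCV 4.12 (cv2) and the standard library are available. Lean on these libraries where they do the work, as an engineer would, in place of code of your own. Each camera call takes 0.05 s, during which the arm holds its last target. There are 200 camera calls.

## Task

Lift the bench scraper out of its leaning cradle on the hob and use it, never the fingers, to wipe all three nutshells off the chopping board into the trough at the board's left end. Leave the salt shaker on the board and everything else standing where it is, then put the scraper back in its cradle as you found it: blade down between the cheeks, foot fully home on the ledge, flat against the leaning face, and let go.

Things in the scene. Friction and masses are not known exactly. Their poses are not given: they have to be found in the camera images.
- board: Fixed chopping board of pale wood, 240 mm along its x (away from the robot), 314 mm along its y (to the left); origin on the worktop, z up. Its flat wiping surface spans x -120..120, y -130..100 mm at z = 28 mm, with no rim at the near, far and right sides. The trough joins it on the left; what is pushed over the edge at y = 100 mm drops in.
- trough (a point): Centre of the trough's floor at the board's left end, axes as the board's; at x 0, y 138, z 4 mm in the board's frame. Open-topped, inside 224 mm (x) by 76 mm (y); walls 8 mm thick rise to z = 34 mm of the board on the near, far and left sides, none towards the board.
- cradle: Fixed aluminium stand on the glass hob right of the worktop: foot plate 105 (x) by 125 (y) by 10 mm, origin at the centre of its underside, z up. It carries the leaning bed; the scraper's top leans 35 degrees to the cradle's -x side. Two 10 mm cheeks (95 mm apart, standing 13 mm out of the face, up to the bed's z = 42 mm) guide the 88 mm blade.
- bed: The cradle's leaning pocket. Origin mid-way along the corner of face and ledge, 22 mm over the hob; x square out of the face (upward), y across, z up the face, 35 deg from vertical. Face (x = 0) up to z = 42 mm; ledge (z = 0) x 0..12 mm, then a 6 mm lip up to z = 6 mm. Seated scraper: origin at x 3, y 0, z 0 mm, its y and z along the bed's, either way round, grip clear above the face.
- scraper: Loose bench scraper, 0.11 to 0.23 kg: steel blade 88 mm wide (y), 5 mm thick (x), z 0 to 56 mm; wooden grip 92 (y) by 20 mm (x), z 50 to 90 mm. Origin mid-way along the blade's lower edge, z towards the grip. The grip is too long to take by its ends: pinch its large faces across the 20 mm at about z = 75 mm, tool along the scraper's own z. Front and back are alike.
- shell_1: half of a walnut shell, dark brown, a dome 30 mm across and 13.5 mm high, 12 g, lying flat side down on the right part of the chopping board. Origin at the centre of its flat underside, z up as it lies.
- shell_2: half of a walnut shell, dark brown, a dome 30 mm across and 13.5 mm high, 12 g, lying flat side down on the right part of the chopping board. Origin at the centre of its flat underside, z up as it lies.
- shell_3: half of a walnut shell, dark brown, a dome 30 mm across and 13.5 mm high, 12 g, lying flat side down on the right part of the chopping board. Origin at the centre of its flat underside, z up as it lies.
- salt_mill: Salt shaker of glass with a grey cap, 44 mm in diameter, 90 mm tall, 0.1 kg, loose, standing on the board between the shells and the trough; in the way, not to be shifted. Origin at the centre of its foot, z up.
- jam_jar: Bystander: jam jar, 69 mm in diameter, 99 mm tall, on the worktop. Origin at the centre of its foot.
- mug: Bystander: cream mug, about 78 by 116 mm with its handle, 101 mm tall, on the worktop. Origin under its centre.
- pepper_mill: Bystander: wooden pepper mill, 58 mm in diameter, 170 mm tall, on the hob. Origin at the centre of its foot.
- tuna_tin: Bystander: flat food tin, 86 mm in diameter, 40 mm tall, on the hob. Origin at the centre of its foot.
- spice_jar: Bystander: spice jar with a red cap, 45 mm in diameter, 106 mm tall, on the hob. Origin at the centre of its foot.

How it is judged:
By the outcome, as a careful person would: the job done as asked, in the order asked, and still so for the second after the job is handed in, with the robot touching nothing.
It also fails if it takes over 70 s, if anything falls off the work surface, if the arm or the gripper's body presses on something with over 40 N, if the wrist force passes 120 N, or if a joint passes its speed limit or range.

## Working session

There is one attempt and no reset: what is moved stays moved. The work goes in short steps, Python scripts to look and compute and a tool call to move; the robot and the scene stay as the last step left them, time stands still between calls to the robot, and variables do not carry over. Pictures are saved under pics/ and viewed, at most 10 in all, crops included, and the job is handed in when it is done.

Besides the shell and the picture viewer there is one more tool, called after ">>>" as name(argument=value, ...) on one line, values as JSON. jog_arm: Moves the arm, as the interface text tells. Its arguments: {"type":"object","properties":{"motion":{"type":"array","items":{"type":"array","items":{"type":"number"}}},"grip_force":{"type":"number"}},"required":["motion"]}

```bash
mkdir -p pics; ls
cat > h.py <<'E'
import numpy as np, cv2, pickle
from scipy.spatial.transform import Rotation as R
from cell import observe, capture, job_done
def grab(n):
    s=observe(); c=capture(n); c['s']=s
    if n=='wrist':
        T=np.eye(4);T[:3,:3]=R.from_rotvec(s['ee_rot']).as_matrix();T[:3,3]=s['tcp_pos'];c['T']=T@np.array(c['T_tool_cam'])
    else:
        o=np.array(c['orientation']);T=np.eye(4);T[:3,:3]=o if o.shape==(3,3) else R.from_rotvec(o).as_matrix();T[:3,3]=c['eye'];c['T']=T
    pickle.dump(c,open(n+'.pkl','wb'))
    return c
def rays(c,uv):
    K=np.array(c['camera_matrix']);d=np.array([c['k1'],0,0,0,0.])
    uv=np.array(uv,float).reshape(-1,1,2)
    # forward model: xd = x(1+k1 r^2)
    p=cv2.undistortPoints(uv,K,d)[:,0]
    return np.c_[p,np.ones(len(p))]
def onz(c,uv,z):
    r=rays(c,uv)@c['T'][:3,:3].T;e=c['T'][:3,3]
    return e+r*((z-e[2])/r[:,2])[:,None]
def cloud(c):
    d=c['depth'];h,w=d.shape
    v,u=np.mgrid[:h,:w]
    r=rays(c,np.c_[u.ravel(),v.ravel()])*d.ravel()[:,None]
    return (r@c['T'][:3,:3].T+c['T'][:3,3]).reshape(h,w,3)
def save(c,f): cv2.imwrite('pics/'+f,c['pixels'][:,:,::-1])
E
python3 - <<'E'
from h import *
for n in ('top','side'):
    c=grab(n);save(c,n+'0.png');print(n,c['eye'],c['orientation'],c['camera_matrix'],c['k1'])
E
```

```text
pics
top [ 0.36306978 -0.04841215  1.15792715] [-2.13102907  2.17345896 -0.10680112] [[443.26093396   0.         315.57593205]
 [  0.         443.26093396 247.69092763]
 [  0.           0.           1.        ]] -0.027194957700235445
side [ 0.29199603 -1.37017437  0.77576225] [-2.04763981  0.13620736 -0.09633059] [[600.57427441   0.         328.09105249]
 [  0.         600.57427441 241.098333  ]
 [  0.           0.           1.        ]] -0.20855694877789338
```

View pics/top0.png

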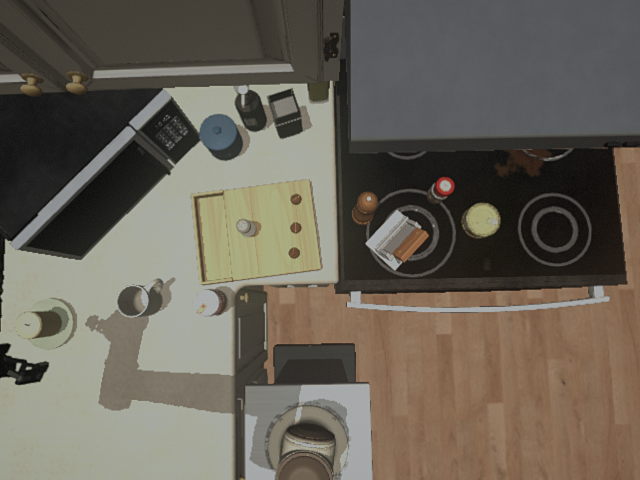

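View pics/side0.png

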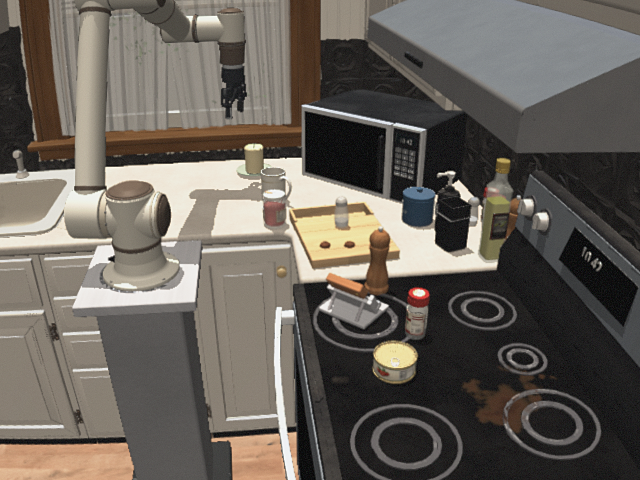

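The top view shows the board spanning px (192,194)-(321,269), with shells near (296,199), (295,228) and (294,253) and the salt shaker at (246,228). The cradle is near (397,240), with the grip leaning to the right and towards the robot. Next I'll enlarge both areas.

Run:
```python
from h import *
c=pickle.load(open('top.pkl','rb'));im=c['pixels'][:,:,::-1]
a=cv2.resize(im[170:290,185:330],None,fx=4,fy=4,interpolation=cv2.INTER_CUBIC)
b=cv2.resize(im[170:290,345:460],None,fx=4,fy=4,interpolation=cv2.INTER_CUBIC)
cv2.imwrite('pics/crop1.png',cv2.resize(np.hstack([a,b]),(800,369)))
cv2.imwrite('pics/crop2.png',cv2.resize(b,None,fx=1.25,fy=1.25))
P=cloud(c)
for n,(u,v) in dict(salt=(246,228),s1=(296,199),s2=(295,228),s3=(294,253),bd=(270,230),grip=(411,244),face=(390,230),pep=(366,200),tin=(482,220),spice=(444,188),jam=(210,302),mug=(133,300)).items(): print(n,P[v,u].round(4))
```

```text
salt [0.5377 0.1356 0.1115]
s1 [0.6228 0.0189 0.0385]
s2 [0.5465 0.0223 0.0423]
s3 [0.4822 0.0255 0.044 ]
bd [0.5454 0.0882 0.0256]
grip [ 0.4922 -0.2594  0.0996]
face [ 0.5413 -0.2243  0.0089]
pep [ 0.5897 -0.1495  0.1549]
tin [ 0.5583 -0.457   0.0344]
spice [ 0.6261 -0.3439  0.1067]
jam [0.3628 0.2243 0.0984]
mug [0.3712 0.4456 0.0191]
```

View pics/crop1.png

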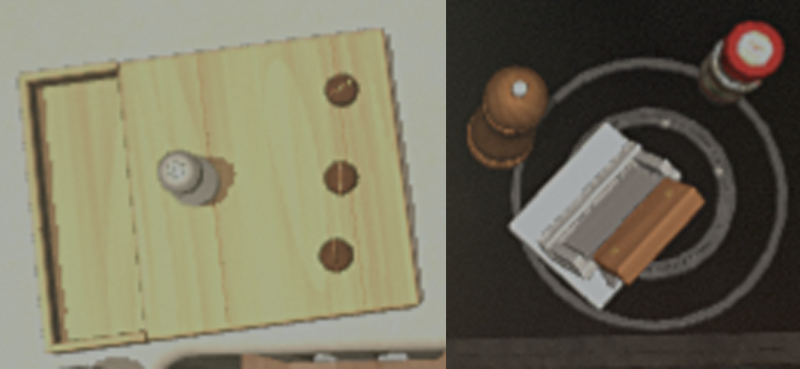

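View pics/crop2.png

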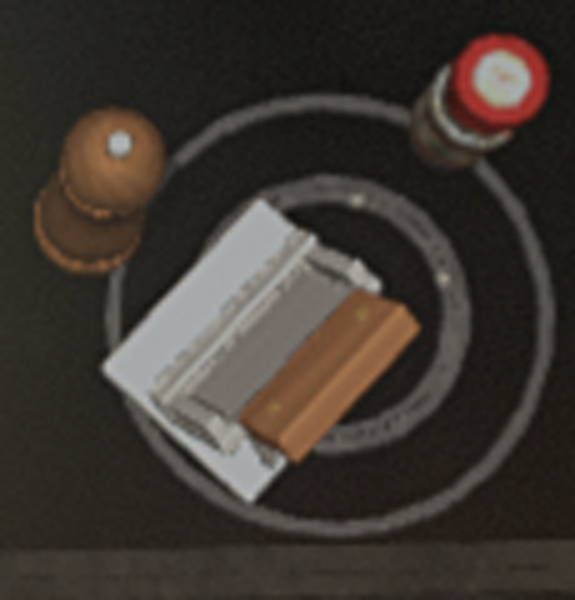

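Run:
```python
from h import *
c=pickle.load(open('top.pkl','rb'))
f=lambda L,s,o:(np.array(L,float)+.5)/s-.5+np.array(o)
b=onz(c,f([(20,73),(48,352)],3.077,(185,170)),.034);b2=onz(c,f([(383,28),(423,302)],3.077,(185,170)),.028)
sh=onz(c,f([(341,90),(341,178),(336,254)],3.077,(185,170)),.035)
pl=onz(c,f([(262,199),(105,368),(252,501)],5,(345,170)),.01)
print('board L',b.round(4),'R',b2.round(4),'\nshell',sh.round(4),'\nplate',pl.round(4))
y=pl[0]-pl[1];x=pl[1]-pl[2];print(np.linalg.norm(y),np.linalg.norm(x),np.degrees(np.arctan2(y[1],y[0])),np.degrees(np.arctan2(x[1],x[0])), (pl[0]+pl[2])/2)
w=b2-b;print(np.degrees(np.arctan2(w[:,1],w[:,0])),np.linalg.norm(w,axis=1))
# grip points
P=cloud(c);px=c['pixels'].astype(int)
roi=np.zeros(P.shape[:2],bool);roi[222:268,388:434]=1
m=roi&(px[...,0]-px[...,2]>40)&(P[...,2]>.05)
q=P[m];print(len(q),q.min(0),q.max(0));
print(c['s']['tcp_pos'],c['s']['ee_rot'],c['s']['joint_pos'])
# salt foot
S=P[215:240,236:260].reshape(-1,3);S=S[S[:,2]>.06];print('salt',(S.min(0)+S.max(0))/2,S.min(0),S.max(0))
```

```text
board L [[0.6454 0.2932 0.034 ]
 [0.4086 0.2663 0.034 ]] R [[ 0.6785 -0.0156  0.028 ]
 [ 0.4444 -0.0448  0.028 ]] 
shell [[0.6238 0.0205 0.035 ]
 [0.5489 0.0215 0.035 ]
 [0.4852 0.0264 0.035 ]] 
plate [[ 0.5955 -0.2446  0.01  ]
 [ 0.5077 -0.1593  0.01  ]
 [ 0.4368 -0.2331  0.01  ]]
0.12240210354164105 0.10230890153074652 -44.1725445930957 46.12019752363143 [ 0.51611327 -0.23884899  0.01      ]
[-83.87801624 -83.43945895] [0.31057233 0.3132211 ]
560 [ 0.36306978 -0.30333801  0.06747644] [ 0.53503148 -0.04841215  1.15792715]
[0.25672694 0.56912862 0.20560881] [ 3.06913852e+00 -6.60545720e-01 -5.55814331e-04] [ 1.40562019e+00  3.85560838e-01  6.59620623e-03 -4.89932061e-04
 -1.19398954e+00 -2.58619526e-01]
salt [0.46417522 0.05610855 0.60947866] [ 0.36306978 -0.04841215  0.06103018] [0.56528066 0.16062925 1.15792715]
```

```bash
cat >> h.py <<'E'
def grasp_R(yaw,tilt=35.):
    y,t=np.radians([yaw,tilt]);xc=np.array([np.cos(y),np.sin(y),0]);Z=np.array([0,0,1.])
    sy=np.cross(Z,xc);sz=np.cos(t)*Z-np.sin(t)*xc;sx=np.cross(sy,sz)
    return np.c_[-sy,-sx,-sz]      # tool axes; scraper axes = -[y,x,z]
def plan(p,Rt,n=None,g=1,show=True):
    s=observe();Rc=R.from_rotvec(s['ee_rot']);d=R.from_matrix(Rc.as_matrix().T@Rt).as_rotvec()
    dp=np.array(p)-s['tcp_pos']
    m=int(np.ceil(max(np.abs(np.degrees(d)).max()/7,np.linalg.norm(dp)/.0405,1)));n=max(n or 1,m)
    rows=[]
    for i in range(n):
        Ri=(Rc*R.from_rotvec(d*i/n)).as_matrix()
        rows.append(list(np.round(np.r_[np.degrees(d/n),Ri.T@dp/n*100],2))+[g])
    for r in rows: print([float(v) for v in r])
    print('t',s['time'],'tcp',np.round(s['tcp_pos'],4),'F',np.round(s['contact_force'],1),'w',round(s['grip_width'],4),'q',np.round(s['joint_pos'],2))
bu=np.radians(6.4)
E
python3 - <<'E'
from h import *
c=pickle.load(open('top.pkl','rb'))
P=cloud(c);px=c['pixels'].astype(int)
roi=np.zeros(P.shape[:2],bool);roi[222:268,385:434]=1
m=roi&(px[...,0]-px[...,2]>40)&(P[...,2]>.06)&(c['depth']>.5)
q=P[m];T=grasp_R(46);b=-q@np.c_[T[:,1],T[:,0],T[:,2]]  # bed coords x,y,z
print(len(q));
for k in range(3): print('xyz'[k],np.percentile(b[:,k],[2,10,50,90,98]).round(4))
# top end face corners by eye crop2: end nearest
print(R.from_matrix(T).as_rotvec())
# bed origin guess: x: face 13, y mid, z: top 90
o=np.array([np.percentile(b[:,0],96)-.013,(np.percentile(b[:,1],3)+np.percentile(b[:,1],97))/2,np.percentile(b[:,2],96)-.09])
B=-np.c_[T[:,1],T[:,0],T[:,2]];O=B@o;print('bed origin',O)
g=O+B@[.003,0,.067];print('grasp tcp',g,'pre',g-.13*T[:,2])
print(np.array(c.get('T_tool_cam',0)))
w=grab('wrist');print(np.round(w['T_tool_cam'],3),w['camera_matrix'],w['k1'])
plan(g-.14*T[:,2]+[0,0,.03],T)
E
```

```text
559
x [0.1657 0.1697 0.1824 0.1848 0.186 ]
y [-0.5789 -0.572  -0.5354 -0.4991 -0.4921]
z [-0.0385 -0.033  -0.0099 -0.0027 -0.0011]
[-2.37238356  0.95850518 -0.30221552]
bed origin [ 0.51981139 -0.23239934  0.02391985]
grasp tcp [ 0.49482303 -0.25827555  0.08052377] pre [ 0.44302587 -0.31191308  0.18701353]
0
[[ 0.001 -0.965 -0.262  0.066]
 [ 1.     0.001  0.    -0.   ]
 [-0.    -0.262  0.965 -0.167]
 [ 0.     0.     0.     1.   ]] [[408.77040922   0.         322.83736542]
 [  0.         408.77040922 239.24810155]
 [  0.           0.           1.        ]] -0.05772699363031355
[1.51, 0.26, 0.83, 2.31, 3.18, -0.08, 1.0]
[1.51, 0.26, 0.83, 2.35, 3.15, -0.15, 1.0]
[1.51, 0.26, 0.83, 2.4, 3.11, -0.22, 1.0]
[1.51, 0.26, 0.83, 2.44, 3.06, -0.29, 1.0]
[1.51, 0.26, 0.83, 2.49, 3.02, -0.36, 1.0]
[1.51, 0.26, 0.83, 2.53, 2.97, -0.43, 1.0]
[1.51, 0.26, 0.83, 2.58, 2.92, -0.5, 1.0]
[1.51, 0.26, 0.83, 2.62, 2.87, -0.56, 1.0]
[1.51, 0.26, 0.83, 2.67, 2.82, -0.62, 1.0]
[1.51, 0.26, 0.83, 2.71, 2.76, -0.68, 1.0]
[1.51, 0.26, 0.83, 2.75, 2.7, -0.74, 1.0]
[1.51, 0.26, 0.83, 2.8, 2.64, -0.8, 1.0]
[1.51, 0.26, 0.83, 2.84, 2.58, -0.86, 1.0]
[1.51, 0.26, 0.83, 2.88, 2.52, -0.91, 1.0]
[1.51, 0.26, 0.83, 2.92, 2.45, -0.96, 1.0]
[1.51, 0.26, 0.83, 2.96, 2.38, -1.02, 1.0]
[1.51, 0.26, 0.83, 3.0, 2.31, -1.06, 1.0]
[1.51, 0.26, 0.83, 3.04, 2.24, -1.11, 1.0]
[1.51, 0.26, 0.83, 3.07, 2.16, -1.15, 1.0]
[1.51, 0.26, 0.83, 3.11, 2.09, -1.2, 1.0]
[1.51, 0.26, 0.83, 3.14, 2.01, -1.24, 1.0]
[1.51, 0.26, 0.83, 3.18, 1.93, -1.27, 1.0]
[1.51, 0.26, 0.83, 3.21, 1.85, -1.31, 1.0]
t 0.15 tcp [0.2568 0.5693 0.2059] F [-0.6  0.1 -0.6] w 0.0856 q [ 1.41  0.39  0.01 -0.   -1.19 -0.26]
```

>>> jog_arm(motion=[[1.5,0.25,0.85,2.3,3.2,-0.4,1],[1.5,0.25,0.85,2.35,3.15,-0.5,1],[1.5,0.25,0.85,2.4,3.1,-0.5,1],[1.5,0.25,0.85,2.45,3.05,-0.5,1],[1.5,0.25,0.85,2.5,3.0,-0.5,1],[1.5,0.25,0.85,2.55,2.95,-0.5,1],[1.5,0.25,0.85,2.6,2.9,-0.5,1],[1.5,0.25,0.85,2.6,2.85,-0.55,1]])

```text
time: 0.82
tcp_pos: [0.32, 0.2597, 0.2265]
ee_rot: [-2.833, 0.788, -0.116]
contact_force: [1.1, -0.7, 0.2]
grip_width: 0.0854
grip_force: 0.0
```

>>> jog_arm(motion=[[1.5,0.25,0.85,2.65,2.8,-0.6,1],[1.5,0.25,0.85,2.7,2.75,-0.7,1],[1.5,0.25,0.85,2.75,2.7,-0.75,1],[1.5,0.25,0.85,2.8,2.65,-0.8,1],[1.5,0.25,0.85,2.85,2.6,-0.85,1],[1.5,0.25,0.85,2.9,2.5,-0.9,1],[1.5,0.25,0.85,2.9,2.45,-0.95,1],[1.5,0.25,0.85,2.95,2.4,-1.0,1]])

```text
time: 1.48
tcp_pos: [0.3812, -0.0407, 0.2332]
ee_rot: [-2.593, 0.891, -0.218]
contact_force: [1.9, 0.8, 0.4]
grip_width: 0.0855
grip_force: 0.0
```

Run:
```python
from h import *
T=grasp_R(46);g=np.array([.4948,-.2583,.0805])
plan(g-.14*T[:,2]+[0,0,.02],T)
```

```text
[1.54, 0.27, 0.81, 3.07, 2.49, -0.76, 1.0]
[1.54, 0.27, 0.81, 3.11, 2.42, -0.82, 1.0]
[1.54, 0.27, 0.81, 3.15, 2.35, -0.87, 1.0]
[1.54, 0.27, 0.81, 3.19, 2.29, -0.91, 1.0]
[1.54, 0.27, 0.81, 3.22, 2.22, -0.96, 1.0]
[1.54, 0.27, 0.81, 3.26, 2.14, -1.0, 1.0]
[1.54, 0.27, 0.81, 3.29, 2.07, -1.04, 1.0]
t 1.4833 tcp [ 0.3812 -0.0407  0.2332] F [1.9 0.8 0.4] w 0.0855 q [ 0.03 -0.16 -0.49 -0.37 -0.98  1.05]
```

>>> jog_arm(motion=[[1.55,0.25,0.8,3.05,2.5,-0.75,1],[1.55,0.25,0.8,3.1,2.4,-0.8,1],[1.55,0.25,0.8,3.15,2.35,-0.85,1],[1.55,0.25,0.8,3.2,2.3,-0.9,1],[1.55,0.25,0.8,3.2,2.2,-0.95,1],[1.55,0.25,0.8,3.25,2.15,-1.0,1],[1.55,0.25,0.8,3.3,2.05,-1.05,1],[0,0,0,0,0,0,1]])

```text
time: 2.15
tcp_pos: [0.4394, -0.3206, 0.2094]
ee_rot: [-2.371, 0.969, -0.293]
contact_force: [-0.1, 0.4, -0.7]
grip_width: 0.0852
grip_force: 0.0
```

Run:
```python
from h import *
T=grasp_R(46);g=np.array([.4948,-.2583,.0805])
plan(g-.14*T[:,2]+[0,0,.02],T)
c=grab('wrist');save(c,'w1.png')
```

```text
[0.27, 0.18, -0.53, -0.35, -0.57, -0.3, 1.0]
t 2.15 tcp [ 0.4394 -0.3206  0.2094] F [-0.1  0.4 -0.7] w 0.0852 q [-0.73  0.3  -0.03 -0.64 -1.28  1.72]
```

View pics/w1.png

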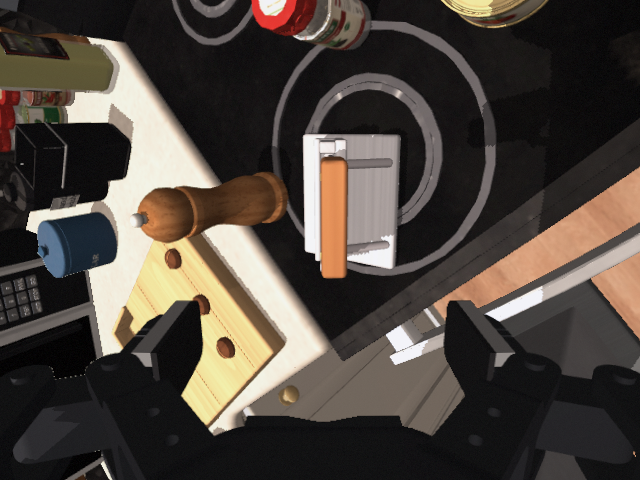

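The wrist view shows the grip's end face end-on, at px (321..347, 157..278), with its edges upright in the picture, so the tool is already close to aligned. I'll measure it with depth.

Run:
```python
from h import *
c=pickle.load(open('wrist.pkl','rb'))
P=cloud(c);px=c['pixels'].astype(int)
s=c['s'];Rt=R.from_rotvec(s['ee_rot']).as_matrix();Q=(P-s['tcp_pos'])@Rt
m=np.zeros(P.shape[:2],bool);m[150:285,315:355]=1
m&=(px[...,0]-px[...,2]>50)&(c['depth']>.1)
q=Q[m]
z0=np.percentile(q[:,2],20);f=q[np.abs(q[:,2]-z0)<.004]
print(len(q),len(f),z0)
for k in range(3): print('xyz'[k],np.percentile(f[:,k],[1,5,50,95,99]).round(4))
A=np.c_[f[:,:2],np.ones(len(f))];k=np.linalg.lstsq(A,f[:,2],rcond=None)[0];print('slopes deg',np.degrees(k[:2]))
r=cv2.minAreaRect(f[:,:2].astype(np.float32)*1000);print(r)
# image-based corners at depth
for uv in [(321,157),(347,157),(321,278),(347,277)]:
    ry=rays(c,[uv])[0]; Tc=np.array(c['T_tool_cam']); d=Tc[:3,:3]@ry;o=Tc[:3,3]; print(uv,(o+d*((z0-o[2])/d[2])).round(4))
```

```text
3074 2993 0.13143380426554335
x [-0.0444 -0.0401  0.0018  0.0403  0.0437]
y [-0.0013 -0.0005  0.0082  0.0168  0.0177]
z [0.1303 0.1308 0.1321 0.1342 0.135 ]
slopes deg [-0.22441542  0.22622315]
((-0.7532539367675781, 8.458597183227539), (90.37711334228516, 19.43912124633789), 0.06176203116774559)
(321, 157) [ 0.0467 -0.0012  0.1314]
(347, 157) [0.0467 0.0175 0.1314]
(321, 278) [-0.0456 -0.0013  0.1314]
(347, 277) [-0.0447  0.0189  0.1314]
```

>>> jog_arm(motion=[[0,0,0,0,0.84,1.0,1],[0,0,0,0,0,3,1],[0,0,0,0,0,3,1],[0,0,0,0,0,3,1],[0,0,0,0,0,3,1],[0,0,0,0,0,2.5,1],[0,0,0,0,0,0,1],[0,0,0,0,0,0,1]])

```text
time: 2.87
tcp_pos: [0.4949, -0.2522, 0.081]
ee_rot: [-2.376, 0.955, -0.292]
contact_force: [0.6, 0.1, -0.1]
grip_width: 0.0854
grip_force: 0.0
```

>>> jog_arm(motion=[[0,0,0,0,0,0,0],[0,0,0,0,0,0,0],[0,0,0,0,0,0,0],[0,0,0,0,0,0,0],[0,0,0,0,0,0,0],[0,0,0,0,0,0,0]], grip_force=40)

```text
time: 3.37
tcp_pos: [0.4957, -0.255, 0.0822]
ee_rot: [-2.375, 0.959, -0.297]
contact_force: [0.9, 0.9, -0.6]
grip_width: 0.0124
grip_force: 0.0
```

Run:
```python
from h import *
s=observe();print(s)
c=grab('wrist');save(c,'w2.png')
```

```text
{'time': 3.3667, 'joint_pos': array([-0.58835903,  0.42940332, -0.17311079, -0.7367867 , -0.99210254,
        1.81517457]), 'joint_vel': array([ 0.00207917,  0.00547888, -0.0032944 , -0.00125691,  0.0018543 ,
        0.0017165 ]), 'effort': array([ 4.25268823e-03, -3.78873324e+01,  1.52231956e+01,  1.82644051e+00,
       -2.82377992e-01,  2.15944340e-05]), 'tcp_pos': array([ 0.49565155, -0.2550225 ,  0.08216145]), 'ee_rot': array([-2.37459761,  0.95876022, -0.29741082]), 'contact_force': array([ 0.85290906,  0.88157097, -0.56806989]), 'torque': array([-0.86002271,  0.78285685,  0.00772295]), 'grip_force': 0.0, 'grip_width': 0.01240148052005973}
```

View pics/w2.png

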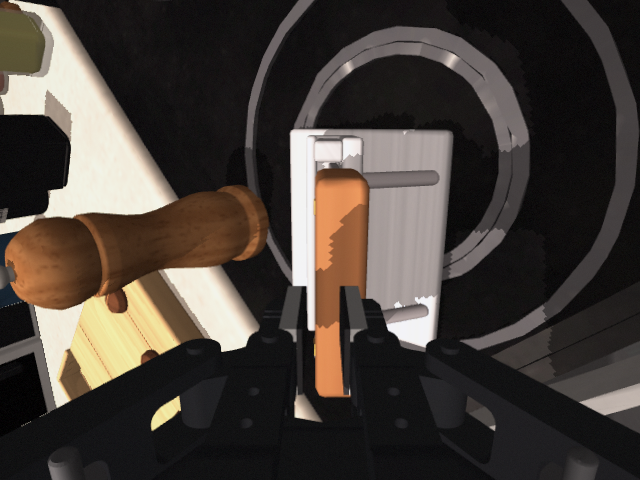

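Run:
```python
from h import *
c=pickle.load(open('wrist.pkl','rb'))
P=cloud(c);px=c['pixels'].astype(int)
s=c['s'];Rt=R.from_rotvec(s['ee_rot']).as_matrix();Q=(P-s['tcp_pos'])@Rt
m=np.zeros(P.shape[:2],bool);m[165:400,312:370]=1
m&=(px[...,0]-px[...,2]>50)&(c['depth']>.1)
q=Q[m]
for k in range(3): print('xyz'[k],np.percentile(q[:,k],[1,5,25,50,75,95,99]).round(4))
for uv in [(340,200),(340,250),(327,300),(327,340),(327,380),(320,285),(294,300),(350,300),(355,200)]: print(uv,Q[uv[1],uv[0]].round(4))
print(observe()['time'],observe()['grip_width'],observe()['grip_force'])
```

```text
x [-0.0392 -0.033  -0.003   0.02    0.0356  0.0472  0.0492]
y [-0.0031 -0.0023  0.0005  0.0044  0.0091  0.0149  0.0161]
z [-0.0242 -0.0229 -0.0222 -0.0216 -0.021  -0.0192 -0.0065]
(340, 200) [ 0.0415  0.0062 -0.0209]
(340, 250) [ 0.023   0.0064 -0.0218]
(327, 300) [ 0.0031  0.0017 -0.022 ]
(327, 340) [-0.0141  0.0017 -0.0218]
(327, 380) [-0.033   0.0018 -0.0207]
(320, 285) [ 0.0092 -0.001  -0.0218]
(294, 300) [ 0.011  -0.0096 -0.0401]
(350, 300) [ 0.0111  0.0091 -0.0401]
(355, 200) [ 0.0416  0.0116 -0.0213]
3.4167 0.004552314782116705 0.0
```

>>> jog_arm(motion=[[0,0,0,0,0,0,0],[0,0,0,0,0,0,0]])

```text
time: 3.58
tcp_pos: [0.4956, -0.2547, 0.0817]
ee_rot: [-2.375, 0.959, -0.296]
contact_force: [-0.2, 0.5, -0.4]
grip_width: 0.0006
grip_force: 0.0
```

Run:
```python
from h import *
c=grab('wrist');print(np.abs(c['s']['joint_vel']).max(),c['s']['grip_width'])
P=cloud(c);s=c['s'];Rt=R.from_rotvec(s['ee_rot']).as_matrix();Q=(P-s['tcp_pos'])@Rt
for v in (200,270,300,330,360,390):
    print(v,[(u,)+tuple((Q[v,u]*1000).round(0).astype(int))+tuple(c['pixels'][v,u]//10) for u in (290,305,315,322,330,338,345,355,370)])
cv2.imwrite('pics/w3.png',cv2.resize(c['pixels'][150:420,240:420,::-1],None,fx=2.2,fy=2.2))
```

```text
0.0019987496680165164 0.0005727553929941207
200 [(290, np.int64(18), np.int64(-23), np.int64(119), np.uint8(8), np.uint8(8), np.uint8(8)), (305, np.int64(22), np.int64(-11), np.int64(95), np.uint8(24), np.uint8(24), np.uint8(24)), (315, np.int64(41), np.int64(-3), np.int64(-19), np.uint8(18), np.uint8(11), np.uint8(6)), (322, np.int64(42), np.int64(0), np.int64(-23), np.uint8(23), np.uint8(15), np.uint8(9)), (330, np.int64(42), np.int64(3), np.int64(-23), np.uint8(23), np.uint8(15), np.uint8(9)), (338, np.int64(42), np.int64(5), np.int64(-23), np.uint8(22), np.uint8(14), np.uint8(8)), (345, np.int64(42), np.int64(8), np.int64(-22), np.uint8(22), np.uint8(14), np.uint8(8)), (355, np.int64(42), np.int64(11), np.int64(-23), np.uint8(23), np.uint8(15), np.uint8(9)), (370, np.int64(26), np.int64(28), np.int64(69), np.uint8(16), np.uint8(15), np.uint8(15))]
270 [(290, np.int64(-34), np.int64(-24), np.int64(116), np.uint8(9), np.uint8(8), np.uint8(8)), (305, np.int64(-27), np.int64(-12), np.int64(97), np.uint8(24), np.uint8(24), np.uint8(24)), (315, np.int64(14), np.int64(-3), np.int64(-19)
[... 3098 characters left out ...]
 np.int64(10), np.int64(-4), np.int64(-88), np.uint8(1), np.uint8(1), np.uint8(1)), (315, np.int64(-2), np.int64(-2), np.int64(-71), np.uint8(2), np.uint8(1), np.uint8(2)), (322, np.int64(-10), np.int64(0), np.int64(-60), np.uint8(4), np.uint8(3), np.uint8(3)), (330, np.int64(-2), np.int64(2), np.int64(-71), np.uint8(2), np.uint8(2), np.uint8(2)), (338, np.int64(9), np.int64(3), np.int64(-87), np.uint8(2), np.uint8(2), np.uint8(2)), (345, np.int64(16), np.int64(4), np.int64(-96), np.uint8(2), np.uint8(2), np.uint8(2)), (355, np.int64(18), np.int64(6), np.int64(-99), np.uint8(1), np.uint8(1), np.uint8(2)), (370, np.int64(18), np.int64(9), np.int64(-98), np.uint8(1), np.uint8(1), np.uint8(1))]
```

View pics/w3.png

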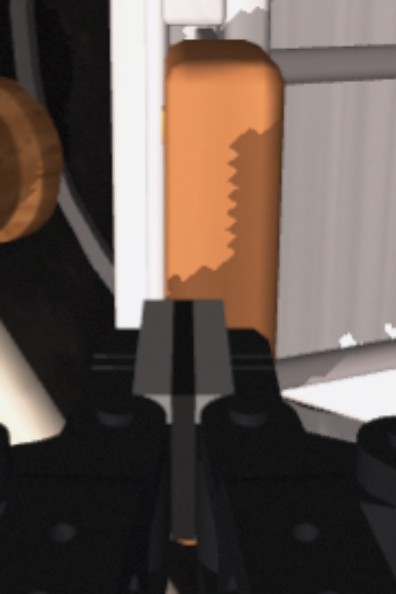

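The view shows the fingers shut above the grip's end face, with their tips at about px row 286, not around the grip. The real fingertips look roughly 40 mm short of where the TCP data puts them. I'll cross-check with the fixed cameras.

Run:
```python
from h import *
for n in ('side','top'):
    c=grab(n);P=cloud(c);s=c['s'];Rt=R.from_rotvec(s['ee_rot']).as_matrix();Q=((P-s['tcp_pos'])@Rt)*1000
    m=(np.abs(Q[...,0])<60)&(np.abs(Q[...,1])<60)&(Q[...,2]>-140)&(Q[...,2]<110)&(c['depth']>.2)
    q=Q[m];col=c['pixels'][m].astype(int);dark=col.max(1)<90; br=(col[:,0]-col[:,2]>50)
    print(n,m.sum())
    for lo in range(-140,40,10):
        k=(q[:,2]>=lo)&(q[:,2]<lo+10)
        for nm,kk in(('dark',k&dark),('brown',k&br)):
            if kk.sum()>2: print(lo,nm,kk.sum(),'x',q[kk,0].min().round(),q[kk,0].max().round(),'y',q[kk,1].min().round(),q[kk,1].max().round())
    if n=='side':
        v,u=np.where(m);print(u.min(),u.max(),v.min(),v.max())
        a,b=int(np.median(u)),int(np.median(v));cv2.imwrite('pics/s2.png',cv2.resize(c['pixels'][max(0,b-70):b+50,max(0,a-70):a+70,::-1],None,fx=5,fy=5,interpolation=cv2.INTER_CUBIC))
```

```text
side 2418
-140 dark 57 x -7.0 20.0 y -42.0 44.0
-130 dark 84 x -4.0 23.0 y -55.0 58.0
-120 dark 155 x -11.0 20.0 y -58.0 60.0
-120 brown 4 x 14.0 20.0 y -56.0 -17.0
-110 dark 107 x 3.0 20.0 y -55.0 59.0
-100 dark 99 x 1.0 19.0 y -48.0 51.0
-100 brown 3 x 4.0 13.0 y -51.0 -33.0
-90 dark 79 x -8.0 17.0 y -47.0 45.0
-90 brown 4 x 11.0 14.0 y -45.0 -35.0
-80 dark 96 x -9.0 15.0 y -29.0 39.0
-80 brown 6 x -7.0 17.0 y -38.0 31.0
-70 dark 25 x 5.0 15.0 y -19.0 15.0
-60 dark 23 x 4.0 14.0 y -6.0 15.0
-50 dark 28 x -2.0 12.0 y -11.0 14.0
-40 dark 17 x -0.0 13.0 y -12.0 13.0
-40 brown 5 x -4.0 10.0 y 12.0 14.0
-30 brown 124 x -16.0 50.0 y -1.0 17.0
-20 dark 37 x -27.0 52.0 y 0.0 18.0
-20 brown 59 x -24.0 50.0 y -3.0 16.0
-10 dark 38 x -31.0 50.0 y 5.0 18.0
0 dark 41 x -28.0 52.0 y -5.0 17.0
0 brown 5 x 33.0 51.0 y -2.0 15.0
10 dark 11 x 21.0 50.0 y 1.0 15.0
30 dark 34 x -52.0 57.0 y 16.0 29.0
311 384 233 324
top 2366
-140 dark 59 x -17.0 10.0 y -44.0 -14.0
-130 dark 46 x -20.0 19.0 y -51.0 5.0
-120 dark 68 x -20.0 19.0 y -60.0 7.0
-110 dark 32 x -18.0 12.0 y -58.0 13.0
-100 dark 38 x -18.0 17.0 y -53.0 35.0
-90 dark 30 x -16.0 3.0 y -41.0 37.0
-80 dark 36 x -14.0 5.0 y -38.0 35.0
-70 dark 6 x -13.0 -11.0 y -16.0 5.0
-60 dark 7 x -12.0 -9.0 y -7.0 6.0
-50 dark 24 x -11.0 6.0 y -17.0 4.0
-40 dark 21 x -11.0 11.0 y -16.0 3.0
-30 dark 7 x -35.0 46.0 y -8.0 15.0
-30 brown 118 x -42.0 47.0 y -8.0 13.0
-20 dark 8 x -43.0 49.0 y -5.0 16.0
-20 brown 110 x -42.0 48.0 y -8.0 15.0
-10 dark 5 x -43.0 47.0 y -5.0 7.0
-10 brown 97 x -41.0 45.0 y -8.0 -2.0
0 dark 5 x -43.0 -42.0 y -5.0 8.0
0 brown 92 x -42.0 45.0 y -8.0 -2.0
10 dark 3 x -42.0 30.0 y -5.0 11.0
10 brown 24 x -40.0 41.0 y -7.0 -2.0
20 dark 5 x -30.0 18.0 y 1.0 3.0
30 dark 14 x -56.0 59.0 y -6.0 41.0
```

View pics/s2.png

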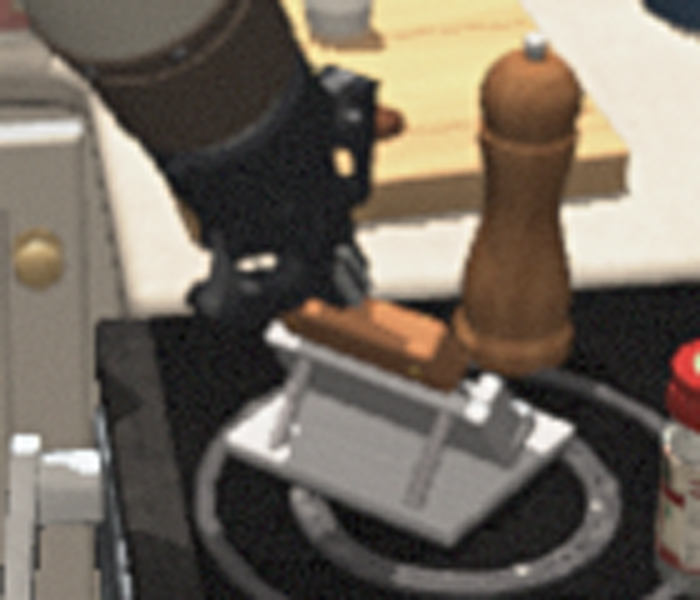

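The side view confirms it. The grip end stands just below the shut fingertips, so the tips are at tool z ≈ -31 mm rather than +11 mm, and all three cameras agree. I'll treat the tool as 42 mm shorter than stated, open, centre (+6.5 mm in y) and advance 43 mm.

>>> jog_arm(motion=[[0,0,0,0,0,0,1],[0,0,0,0,0,0,1],[0,0,0,0,0,0,1],[0,0,0,0,0,0,1],[0,0,0,0,0,0,1],[0,0,0,0,0,0,1],[0,0,0,0,0.65,0,1],[0,0,0,0,0,0,1]])

```text
time: 4.4
tcp_pos: [0.4913, -0.2588, 0.0773]
ee_rot: [-2.375, 0.959, -0.295]
contact_force: [0.0, -0.5, -0.4]
grip_width: 0.0853
grip_force: 0.0
```

```bash
cat >> h.py <<'E'
def gripface(c,box):
    P=cloud(c);px=c['pixels'].astype(int);s=c['s'];Rt=R.from_rotvec(s['ee_rot']).as_matrix();Q=(P-s['tcp_pos'])@Rt*1000
    m=np.zeros(P.shape[:2],bool);u0,u1,v0,v1=box;m[v0:v1,u0:u1]=1
    m&=(px[...,0]-px[...,2]>40)&(c['depth']>.08);q=Q[m];z0=np.percentile(q[:,2],30);f=q[np.abs(q[:,2]-z0)<2.5]
    print('face',len(f),'z',np.median(f[:,2]),'x',np.percentile(f[:,0],[1,99]),'y',np.percentile(f[:,1],[1,99]))
    A=np.c_[f[:,:2],np.ones(len(f))];print('slopes',np.degrees(np.linalg.lstsq(A,f[:,2],rcond=None)[0][:2]));print(cv2.minAreaRect(f[:,:2].astype(np.float32)))
    print(np.round(s['tcp_pos'],4),np.round(s['ee_rot'],4),s['grip_width'],s['grip_force'],np.round(s['contact_force'],1),s['time'])
E
python3 -c "
from h import *
gripface(grab('wrist'),(285,380,130,420))"
```

```text
face 10469 z -22.36733473933321 x [-38.39366759  48.79850057] y [-9.91278686  8.32302192]
slopes [-0.25421224  0.6578905 ]
((4.4586639404296875, -0.7691183090209961), (91.16848754882812, 19.412940979003906), 0.12835228443145752)
[ 0.4913 -0.2588  0.0773] [-2.3745  0.9593 -0.2949] 0.08528476675235593 0.0 [ 0.  -0.5 -0.4] 4.4
```

>>> jog_arm(motion=[[0,0,0,0.45,-0.05,0,1],[0,0,0,0,0,1.5,1],[0,0,0,0,0,1.5,1],[0,0,0,0,0,1.3,1],[0,0,0,0,0,0,1],[0,0,0,0,0,0,0],[0,0,0,0,0,0,0],[0,0,0,0,0,0,0]], grip_force=60)

```text
time: 5.12
tcp_pos: [0.5127, -0.2438, 0.0435]
ee_rot: [-2.375, 0.958, -0.297]
contact_force: [0.6, -0.6, -0.5]
grip_width: 0.0511
grip_force: 0.0
```

>>> jog_arm(motion=[[0,0,0,0,0,0,0],[0,0,0,0,0,0,0],[0,0,0,0,0,0,0],[0,0,0,0,0,0,0]])

```text
time: 5.45
tcp_pos: [0.5126, -0.2441, 0.0436]
ee_rot: [-2.375, 0.958, -0.298]
contact_force: [-1.5, -0.7, 2.7]
grip_width: 0.019
grip_force: 58.8
```

```bash
python3 -c "
from h import *
gripface(grab('wrist'),(285,380,90,420))
s=observe();print(list(s['tcp_pos']),list(s['ee_rot']),s['joint_pos'].round(2))"
```

```text
face 13406 z -64.58924059187405 x [-15.84072761  44.1331406 ] y [-8.93093595  9.18576752]
slopes [-0.09017663  0.28279005]
((13.809757232666016, 0.13380813598632812), (62.88485336303711, 19.33057403564453), 0.10792993009090424)
[ 0.5126 -0.2441  0.0436] [-2.3751  0.9582 -0.2978] 0.018975104219746165 58.83050858974457 [-1.5 -0.7  2.7] 5.45
[np.float64(0.5126097970345636), np.float64(-0.24407039170272618), np.float64(0.04359396038325175)] [np.float64(-2.3750873501646974), np.float64(0.9581731951182247), np.float64(-0.29781658795528543)] [-0.56  0.49 -0.18 -0.78 -0.93  1.86]
```

>>> jog_arm(motion=[[0,0,0,0,0,-0.6,0],[0,0,0,0,0,-1.5,0],[0,0,0,0,0,-2,0],[0,0,0,0,0,-2.5,0],[0,0,0,0,0,-2.5,0],[0,0,0,0,0,-2.5,0],[0,0,0,0,0,0,0]])

```text
time: 6.08
tcp_pos: [0.4664, -0.2954, 0.1431]
ee_rot: [-2.379, 0.958, -0.307]
contact_force: [0.7, 0.3, -1.7]
grip_width: 0.0197
grip_force: 59.2
```

```bash
cat >> h.py <<'E'
O=np.array([.5472,.0980]);u=np.array([np.cos(bu),np.sin(bu)]);v=np.array([-u[1],u[0]])
def wipeR(yaw=0):  # tool down, tool x along board x rotated by yaw
    a=bu+np.radians(yaw);x=np.array([np.cos(a),np.sin(a),0]);z=np.array([0,0,-1.]);return np.c_[x,np.cross(z,x),z]
def bp(bx,by,bottom): # tcp for blade centre at board x,y (mm) with blade edge 'bottom' mm above board
    return np.r_[O+u*bx/1e3+v*by/1e3,.028+.025+bottom/1e3]
E
python3 - <<'E'
from h import *
c=grab('top');P=cloud(c);
for n,box,z,r in (('salt',(225,265,210,245),.095,22),('jar',(190,230,280,325),.085,34),('pep',(350,385,185,230),.12,29)):
    q=P[box[2]:box[3],box[0]:box[1]].reshape(-1,3);q=q[(q[:,2]>z)&(q[:,2]<.3)];o=cv2.minEnclosingCircle(q[:,:2].astype(np.float32)*1000)
    d=(np.array(o[0])/1e3-O);print(n,len(q),o,'board',(d@u*1e3).round(1),(d@v*1e3).round(1),'med',np.median(q,0))
gripface(grab('wrist'),(285,380,90,420))
plan(bp(-78,-95,70),wipeR())
E
```

```text
salt 165 ((546.6005859375, 144.23858642578125), 17.525117874145508) board 4.6 46.0 med [0.54440953 0.14182447 0.11315411]
jar 583 ((362.2995300292969, 234.89320373535156), 32.69537353515625) board -168.5 156.7 med [0.36271688 0.23397114 0.09791816]
pep 362 ((589.6116943359375, -153.38702392578125), 24.867321014404297) board 14.1 -254.5 med [ 0.58584314 -0.15147321  0.15040754]
face 13422 z -64.56657781507218 x [-15.86644424  44.10832382] y [-9.01685887  9.17327905]
slopes [-0.0881452  0.1422054]
((13.738569259643555, 0.025979995727539062), (62.919456481933594, 19.273468017578125), 0.08948124945163727)
[ 0.4666 -0.2936  0.141 ] [-2.3764  0.9592 -0.3034] 0.01957510508048478 59.20955836772919 [-0.1  1.  -3. ] 6.1333
[-4.07, -1.9, -6.1, -2.36, -2.1, 1.71, 1.0]
[-4.07, -1.9, -6.1, -2.07, -2.45, 1.63, 1.0]
[-4.07, -1.9, -6.1, -1.74, -2.77, 1.5, 1.0]
[-4.07, -1.9, -6.1, -1.38, -3.04, 1.35, 1.0]
[-4.07, -1.9, -6.1, -1.0, -3.25, 1.16, 1.0]
[-4.07, -1.9, -6.1, -0.61, -3.41, 0.95, 1.0]
[-4.07, -1.9, -6.1, -0.21, -3.52, 0.72, 1.0]
[-4.07, -1.9, -6.1, 0.18, -3.56, 0.47, 1.0]
t 6.1833 tcp [ 0.4663 -0.2921  0.1393] F [-0.5  0.9 -2.7] w 0.0196 q [-0.67  0.37 -0.12 -0.68 -1.13  1.78]
```

>>> jog_arm(motion=[[-4.05,-1.9,-6.1,-2.35,-2.1,1.7,0],[-4.05,-1.9,-6.1,-2.05,-2.45,1.65,0],[-4.05,-1.9,-6.1,-1.75,-2.75,1.5,0],[-4.05,-1.9,-6.1,-1.4,-3.05,1.35,0],[-4.05,-1.9,-6.1,-1.0,-3.25,1.15,0],[-4.05,-1.9,-6.1,-0.6,-3.4,0.95,0],[-4.05,-1.9,-6.1,-0.2,-3.5,0.7,0],[-4.05,-1.9,-6.1,0.2,-3.55,0.45,0]])

```text
time: 6.85
tcp_pos: [0.4851, -0.0031, 0.1262]
ee_rot: [-3.108, -0.114, -0.015]
contact_force: [1.3, -1.1, -1.9]
grip_width: 0.0196
grip_force: 59.2
```

>>> jog_arm(motion=[[0,0,0,0,0,0,0],[0,0,0,0,0,0,0],[0,0,0,0,0,0,0]])

```text
time: 7.1
tcp_pos: [0.485, -0.0045, 0.1257]
ee_rot: [-3.105, -0.107, -0.014]
contact_force: [0.1, 0.0, -3.1]
grip_width: 0.0192
grip_force: 59.6
```

```bash
cat > look.py <<'E'
from h import *
def bpos():
    c=grab('wrist');s=c['s'];P=cloud(c);h=c['pixels'];px=h.astype(int)
    D=(P[...,:2]-O);bx=D@u*1e3;by=D@v*1e3;z=P[...,2]*1e3
    ok=(c['depth']>.1)
    m=ok&(bx>-118)&(bx<118)&(by>-128)&(by<180)&(z>(20 if 0 else 8))&(z<50)&(px.max(-1)<135)&(px[...,0]-px[...,2]>15)
    n,l,st,ce=cv2.connectedComponentsWithStats(m.astype(np.uint8))
    for i in range(1,n):
        if st[i,4]>150:
            k=l==i;print('dark blob',st[i,4],'px',ce[i].round(),'board',bx[k].mean().round(1),by[k].mean().round(1),'rng',bx[k].min().round(),bx[k].max().round(),by[k].min().round(),by[k].max().round(),'ztop',np.percentile(z[k],95).round(1))
    k=ok&(np.abs(bx)<40)&(by>0)&(by<90)&(z>100)&(z<125)
    print('salt',k.sum(),np.median(bx[k]) if k.any() else '',np.median(by[k]) if k.any() else '')
    k=ok&(np.abs(bx)<100)&(by>-120)&(by<90)&(z>20)&(z<33);print('board z',np.median(z[k]))
    print('vel',np.abs(s['joint_vel']).max(),'tcp',np.round(s['tcp_pos'],4),'board',((s['tcp_pos'][:2]-O)@u*1e3).round(1),((s['tcp_pos'][:2]-O)@v*1e3).round(1),'bottom',((s['tcp_pos'][2]-.053)*1e3).round(1))
    return c
E
python3 - <<'E'
from look import *
c=bpos();save(c,'w4.png');plan(bp(-75,-97,2),wipeR(),g=0)
E
```

```text
dark blob 872 px [307.  12.] board 60.5 -88.4 rng 54.0 69.0 -101.0 -73.0 ztop 40.3
dark blob 1176 px [297. 132.] board -6.6 -79.0 rng -21.0 9.0 -91.0 -63.0 ztop 40.1
dark blob 856 px [275. 230.] board -67.3 -61.5 rng -86.0 -55.0 -71.0 -51.0 ztop 41.2
dark blob 759 px [ 33. 291.] board -111.9 130.0 rng -118.0 -111.0 98.0 167.0 ztop 30.6
salt 3888 3.3337514625741678 36.01145479202816
board z 27.422187477918193
vel 0.06339165406905195 tcp [ 0.485  -0.0045  0.1257] board -73.2 -94.9 bottom 72.7
[-0.99, -0.34, -1.3, -0.13, 0.17, 3.55, 0.0]
[-0.99, -0.34, -1.3, -0.11, 0.1, 3.55, 0.0]
t 7.15 tcp [ 0.4852 -0.0058  0.126 ] F [-0.4 -0.4 -1.4] w 0.0193 q [ 0.3   0.22 -0.43 -0.04 -0.89  1.36]
```

View pics/w4.png

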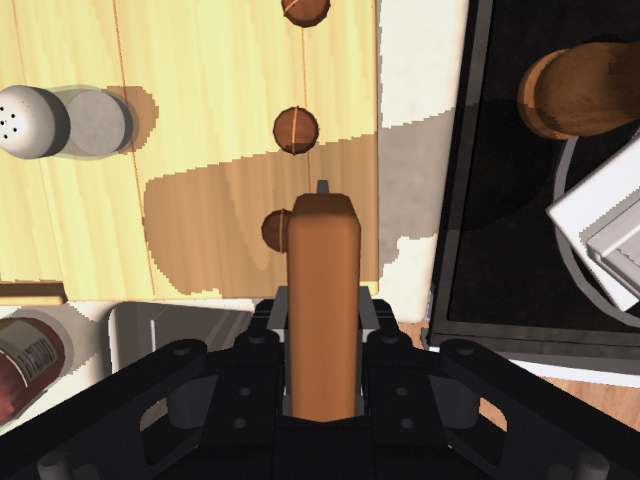

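The wrist view shows the shells at (306,8), (297,131) and (280,230), the shaker's foot at (97,124), and the blade right of shell 3. I'll lower it and wipe shell 3 first.

>>> jog_arm(motion=[[-1.0,-0.35,-1.3,-0.15,0.15,3.5,0],[-1.0,-0.35,-1.3,-0.1,0.1,3.0,0],[0,0,0,0,0,0,0],[0,0,0,0,0,0,0]])

```text
time: 7.48
tcp_pos: [0.4831, -0.0086, 0.0609]
ee_rot: [3.135, 0.171, -0.003]
contact_force: [0.3, 1.2, -1.6]
grip_width: 0.0192
grip_force: 59.5
```

Run:
```python
from h import *
c=pickle.load(open('wrist.pkl','rb'))
for n,uv,z in (('edge',(378,100),.028),('corner',(377,281),.028),('foot',(97,124),.03),('s1',(306,3),.035),('s2',(297,131),.035)):
    p=onz(c,[uv],z)[0];d=p[:2]-O;print(n,p.round(4),'board',(d@u*1e3).round(1),(d@v*1e3).round(1))
plan(bp(-75,-97,1.5),wipeR(),g=0)
plan(bp(-76,97,1.5),wipeR(),g=0)
s=observe();d=s['tcp_pos'][:2]-O;print('board',d@u,d@v,s['torque'])
```

```text
edge [ 0.5719 -0.0292  0.028 ] board 10.4 -129.2
corner [ 0.4541 -0.0406  0.028 ] board -108.0 -127.3
foot [0.5464 0.1493 0.03  ] board 4.9 51.1
s1 [0.6224 0.018  0.035 ] board 65.9 -87.9
s2 [0.5497 0.0191 0.035 ] board -6.3 -78.7
[0.09, 0.13, -0.17, 0.05, -0.18, 0.64, 0.0]
t 7.4833 tcp [ 0.4831 -0.0086  0.0609] F [ 0.3  1.2 -1.6] w 0.0192 q [ 0.32  0.32 -0.53  0.   -0.73  1.36]
[0.02, 0.03, -0.03, -0.02, -3.92, 0.12, 0.0]
[0.02, 0.03, -0.03, -0.02, -3.92, 0.12, 0.0]
[0.02, 0.03, -0.03, -0.02, -3.92, 0.12, 0.0]
[0.02, 0.03, -0.03, -0.01, -3.92, 0.13, 0.0]
[0.02, 0.03, -0.03, -0.01, -3.92, 0.13, 0.0]
t 7.4833 tcp [ 0.4831 -0.0086  0.0609] F [ 0.3  1.2 -1.6] w 0.0192 q [ 0.32  0.32 -0.53  0.   -0.73  1.36]
board -0.07553412646633507 -0.09878512530661354 [-0.01080027 -0.06520864  0.01671577]
```

>>> jog_arm(motion=[[0,0,0,0,0,0.6,0],[0,0,0,0,-0.8,0,0],[0,0,0,0,-1.5,0,0],[0,0,0,0,-2,0,0],[0,0,0,0,-2,0,0],[0,0,0,0,-2,0,0],[0,0,0,0,-2,0,0],[0,0,0,0,-2,0,0]])

```text
time: 8.15
tcp_pos: [0.4715, 0.1176, 0.0574]
ee_rot: [-3.136, -0.176, -0.008]
contact_force: [0.6, 0.1, -1.8]
grip_width: 0.0195
grip_force: 59.8
```

>>> jog_arm(motion=[[0,0,0,0,-2,0,0],[0,0,0,0,-2,0,0],[0,0,0,0,-1.5,0,0],[0,0,0,0,-1,0,0],[0,0,0,0,-0.5,0,0],[0,0,0,0,0,0,0]])

```text
time: 8.65
tcp_pos: [0.4634, 0.1859, 0.0567]
ee_rot: [3.135, 0.18, 0.006]
contact_force: [1.1, -2.6, -1.6]
grip_width: 0.0197
grip_force: 60.0
```

Run:
```python
from look import *
bpos();plan(bp(-75,97,1.5),wipeR(),g=0)
```

```text
dark blob 7879 px [170. 192.] board -40.9 173.2 rng -116.0 54.0 137.0 179.0 ztop 31.4
dark blob 626 px [279. 247.] board -66.1 119.2 rng -82.0 -54.0 115.0 125.0 ztop 25.3
salt 11670 2.032706475266251 50.58004453416402
board z 27.359685739095667
vel 0.032848008791056094 tcp [0.4634 0.1859 0.0567] board -73.5 96.7 bottom 3.7
[0.03, -0.17, 0.07, -0.11, -0.06, 0.18, 0.0]
t 8.7 tcp [0.463  0.1855 0.0563] F [ 0.7  0.3 -1.4] w 0.0192 q [ 0.71  0.34 -0.5   0.   -0.73  0.97]
```

>>> jog_arm(motion=[[0,0,0,0,0.5,-0.5,0],[0,0,0,0,1,-2.5,0],[0,0,0,0,1.5,-3,0],[0,0,0,0,2,-2,0],[0,0,0,0,1,0,0],[0,0,0,0,0,0,0],[0,0,0,0,0,0,0]])

```text
time: 9.28
tcp_pos: [0.4687, 0.1248, 0.1352]
ee_rot: [3.136, 0.173, 0.002]
contact_force: [0.3, -1.1, -1.7]
grip_width: 0.0195
grip_force: 60.0
```

Run:
```python
from look import *
c=bpos();save(c,'w5.png')
plan(bp(-30,-100,75),wipeR(-50),g=0)
```

```text
dark blob 6071 px [129. 163.] board -33.0 168.9 rng -118.0 77.0 99.0 178.0 ztop 31.1
dark blob 1001 px [521.  12.] board 61.5 -84.4 rng 54.0 70.0 -101.0 -72.0 ztop 40.4
dark blob 1679 px [496. 126.] board -5.9 -74.4 rng -22.0 9.0 -94.0 -62.0 ztop 40.9
dark blob 837 px [216. 217.] board -67.4 109.6 rng -83.0 -54.0 100.0 120.0 ztop 27.6
salt 4465 3.819625791396268 43.97994206413315
board z 27.357488544553416
vel 0.023025910868003888 tcp [0.4687 0.1248 0.1352] board -75.0 35.4 bottom 82.2
[0.01, -0.01, 6.25, 0.56, 1.7, 0.09, 0.0]
[0.01, -0.01, 6.25, 0.75, 1.63, 0.09, 0.0]
[0.01, -0.01, 6.25, 0.92, 1.54, 0.09, 0.0]
[0.01, -0.01, 6.25, 1.08, 1.43, 0.09, 0.0]
[0.01, -0.01, 6.25, 1.23, 1.3, 0.09, 0.0]
[0.01, -0.01, 6.25, 1.36, 1.16, 0.09, 0.0]
[0.01, -0.01, 6.25, 1.48, 1.0, 0.09, 0.0]
[0.01, -0.01, 6.25, 1.58, 0.84, 0.09, 0.0]
t 9.3333 tcp [0.4686 0.1252 0.1348] F [-0.   0.4 -1.9] w 0.0195 q [ 0.6   0.22 -0.43  0.   -0.92  1.08]
```

>>> jog_arm(motion=[[0,0,0,2,2,0,0],[0,0,0,2.8,2.6,0,0],[0,0,0,2.8,2.6,0,0],[0,0,0,2.8,2.6,0,0],[0,0,0,2.6,2.6,0,0],[0,0,0,1.8,1.9,0,0],[0,0,0,0.9,0.8,0,0],[0,0,0,0,0,0,0]])

```text
time: 10.0
tcp_pos: [0.6436, -0.0078, 0.1333]
ee_rot: [3.135, 0.174, -0.001]
contact_force: [0.0, -0.2, -2.2]
grip_width: 0.0196
grip_force: 60.2
```

Run:
```python
from look import *
c=bpos();save(c,'w6.png')
plan(bp(82,-116,2),wipeR(),g=0)
```

```text
dark blob 827 px [274. 251.] board 71.4 -83.6 rng 56.0 83.0 -91.0 -74.0 ztop 41.0
dark blob 160 px [123. 328.] board 13.7 27.1 rng -3.0 26.0 21.0 44.0 ztop 44.8
salt 2239 12.763978125007128 40.05036169241969
board z 27.521744645820746
vel 0.06168678044993207 tcp [ 0.6436 -0.0078  0.1333] board 84.1 -115.9 bottom 80.3
[0.03, 0.05, -0.01, -0.03, 0.06, 3.93, 0.0]
[0.03, 0.05, -0.01, -0.04, 0.06, 3.93, 0.0]
t 10.05 tcp [ 0.6423 -0.0068  0.1335] F [-0.2 -0.6 -2.4] w 0.0193 q [ 0.24  0.47 -0.05  0.   -1.06  1.44]
```

>>> jog_arm(motion=[[0,0,0,-0.05,0.05,3.5,0],[0,0,0,0,0,3.0,0],[0,0,0,0,0,1.2,0],[0,0,0,0,0,0,0],[0,0,0,0,-0.8,0,0],[0,0,0,0,-1.5,0,0],[0,0,0,0,-2,0,0],[0,0,0,0,-2,0,0]])

```text
time: 10.72
tcp_pos: [0.636, 0.0578, 0.0615]
ee_rot: [-3.136, -0.178, -0.01]
contact_force: [-0.5, 0.2, -1.3]
grip_width: 0.0196
grip_force: 60.1
```

Run:
```python
from look import *
c=bpos();plan(bp(82,97,2),wipeR(),g=0)
```

```text
dark blob 356 px [170. 276.] board 75.4 30.2 rng 38.0 114.0 22.0 33.0 ztop 28.7
dark blob 401 px [276. 282.] board 75.7 -26.3 rng 64.0 82.0 -32.0 -20.0 ztop 38.7
dark blob 166 px [359. 405.] board 3.5 -70.3 rng -3.0 8.0 -73.0 -68.0 ztop 38.7
salt 0  
board z 27.484830732932345
vel 0.3922233051532508 tcp [0.636  0.0578 0.0615] board 83.8 -49.9 bottom 8.5
[-0.01, -0.1, 0.07, -0.04, -3.58, 0.17, 0.0]
[-0.01, -0.1, 0.07, -0.04, -3.58, 0.17, 0.0]
[-0.01, -0.1, 0.07, -0.05, -3.58, 0.17, 0.0]
[-0.01, -0.1, 0.07, -0.05, -3.58, 0.17, 0.0]
t 10.7667 tcp [0.636  0.0613 0.0616] F [-0.3  1.  -2.1] w 0.0195 q [ 0.35  0.53 -0.14  0.   -0.89  1.34]
```

>>> jog_arm(motion=[[0,0,0,0,-1.0,0.4,0],[0,0,0,0,-2,0.2,0],[0,0,0,0,-2,0,0],[0,0,0,0,-2,0,0],[0,0,0,0,-2,0,0],[0,0,0,0,-2,0,0],[0,0,0,0,-1.5,0,0],[0,0,0,0,-1,0,0]])

```text
time: 11.43
tcp_pos: [0.6198, 0.1923, 0.054]
ee_rot: [-3.136, -0.18, -0.006]
contact_force: [1.2, -0.7, -2.1]
grip_width: 0.0194
grip_force: 60.0
```

>>> jog_arm(motion=[[0,0,0,0,-0.5,0,0],[0,0,0,0,0,0,0]])

```text
time: 11.6
tcp_pos: [0.6192, 0.1959, 0.0533]
ee_rot: [3.136, 0.179, 0.004]
contact_force: [0.0, 0.2, -1.3]
grip_width: 0.0195
grip_force: 60.0
```

Run:
```python
from look import *
c=bpos();plan(bp(82,98,2),wipeR(),g=0)
```

```text
dark blob 2960 px [155. 278.] board 73.8 176.8 rng 31.0 113.0 166.0 178.0 ztop 32.1
dark blob 1869 px [253. 285.] board 69.1 125.9 rng 54.0 81.0 111.0 139.0 ztop 20.3
dark blob 1038 px [619. 407.] board 3.5 -75.1 rng -9.0 10.0 -89.0 -63.0 ztop 40.4
salt 0  
board z 27.431687044443155
vel 0.030786613248916638 tcp [0.6192 0.1959 0.0533] board 82.5 89.2 bottom 0.3
[0.05, -0.13, 0.1, -0.03, -0.97, -0.18, 0.0]
t 11.65 tcp [0.6192 0.195  0.0532] F [ 0.2  0.  -1.8] w 0.0195 q [ 0.55  0.56 -0.12  0.   -0.89  1.13]
```

>>> jog_arm(motion=[[0,0,0,0,0.5,-1,0],[0,0,0,0,2,-2.5,0],[0,0,0,0,3,-2.5,0],[0,0,0,0,3,-1.5,0],[0,0,0,0,3.0,0,0],[0,0,0,0,1.5,0,0]])

```text
time: 12.15
tcp_pos: [0.6345, 0.0615, 0.1307]
ee_rot: [3.136, 0.172, 0.008]
contact_force: [-0.8, 0.2, -2.0]
grip_width: 0.0191
grip_force: 60.1
```

Run:
```python
from look import *
c=bpos();plan(bp(-37,-90,70),wipeR(-50),g=0)
```

```text
dark blob 5107 px [ 28. 297.] board 28.0 176.7 rng -71.0 113.0 156.0 179.0 ztop 31.1
dark blob 1002 px [ 93. 250.] board 66.2 121.7 rng 53.0 81.0 110.0 137.0 ztop 19.5
dark blob 349 px [211. 323.] board 18.5 32.4 rng -6.0 28.0 21.0 53.0 ztop 44.7
salt 398 5.286578159315856 43.35952405822093
board z 27.483299559715512
vel 0.2537075180070717 tcp [0.6345 0.0615 0.1307] board 82.6 -46.0 bottom 77.7
[0.0, -0.02, 6.22, -1.48, 0.54, 0.08, 0.0]
[0.0, -0.02, 6.22, -1.42, 0.7, 0.08, 0.0]
[0.0, -0.02, 6.22, -1.33, 0.84, 0.08, 0.0]
[0.0, -0.02, 6.22, -1.23, 0.98, 0.08, 0.0]
[0.0, -0.02, 6.22, -1.12, 1.11, 0.08, 0.0]
[0.0, -0.02, 6.22, -0.99, 1.23, 0.08, 0.0]
[0.0, -0.02, 6.22, -0.85, 1.33, 0.08, 0.0]
[0.0, -0.02, 6.22, -0.7, 1.41, 0.08, 0.0]
t 12.2 tcp [0.6338 0.06   0.1295] F [-0.3 -0.7 -1.7] w 0.0194 q [ 0.35  0.46 -0.07  0.   -1.03  1.33]
```

>>> jog_arm(motion=[[0,0,6.2,-1.5,0.55,0.1,0],[0,0,6.2,-1.4,0.7,0.1,0],[0,0,6.2,-1.35,0.85,0.1,0],[0,0,6.2,-1.25,1.0,0.1,0],[0,0,6.2,-1.1,1.1,0.1,0],[0,0,6.2,-1.0,1.25,0.1,0],[0,0,6.2,-0.85,1.35,0.1,0],[0,0,6.2,-0.7,1.4,0.1,0]])

```text
time: 12.87
tcp_pos: [0.5193, 0.0077, 0.1199]
ee_rot: [2.918, -1.164, 0.003]
contact_force: [0.1, -0.3, -1.3]
grip_width: 0.0191
grip_force: 60.0
```

>>> jog_arm(motion=[[0,0,0,0,0,0,0],[0,0,0,0,0,0,0]])

```text
time: 13.03
tcp_pos: [0.52, 0.008, 0.1203]
ee_rot: [-2.922, 1.154, -0.004]
contact_force: [0.3, -0.4, -1.6]
grip_width: 0.0193
grip_force: 60.1
```

Run:
```python
from look import *
c=bpos();plan(bp(-37,-90,2),wipeR(-50),g=0)
```

```text
dark blob 1265 px [274. 213.] board -3.4 -78.3 rng -18.0 9.0 -91.0 -63.0 ztop 41.1
dark blob 285 px [ 51. 343.] board 63.2 117.0 rng 50.0 79.0 113.0 126.0 ztop 17.3
dark blob 1236 px [ 20. 399.] board 57.3 176.8 rng 36.0 85.0 174.0 179.0 ztop 30.0
salt 397 16.96806555921398 35.05674323959815
board z 27.411109347954543
vel 0.039239967772884805 tcp [0.52   0.008  0.1203] board -37.1 -86.4 bottom 67.3
[-0.05, -0.08, 0.27, 0.11, 0.16, 3.27, 0.0]
[-0.05, -0.08, 0.27, 0.12, 0.16, 3.27, 0.0]
t 13.0833 tcp [0.5209 0.0084 0.1204] F [ 0.2 -0.1 -2.2] w 0.0193 q [ 0.33  0.29 -0.37  0.   -0.91  0.49]
```

>>> jog_arm(motion=[[0,0,0.5,0.1,0.2,3.2,0],[0,0,0,0,0,2.5,0],[0,0,0,0,0,0.8,0],[0,0,0,0,0,0,0],[0,0,0,0,0,0,0],[0,0,0,0,-0.8,0,0],[0,0,0,0,-1.2,0,0],[0,0,0,0,-1.5,0,0]])

```text
time: 13.75
tcp_pos: [0.5453, 0.0326, 0.0558]
ee_rot: [-2.916, 1.167, -0.005]
contact_force: [0.1, -0.1, -2.1]
grip_width: 0.0193
grip_force: 60.1
```

>>> jog_arm(motion=[[0,0,0,0,-1.5,0,0],[0,0,0,0,-1.5,0,0],[0,0,0,0,-1.5,0,0],[0,0,0,0,-1.2,0,0],[0,0,0,0,-0.8,0,0],[0,0,0,0,-0.4,0,0],[0,0,0,0,0,0,0]])

```text
time: 14.33
tcp_pos: [0.5924, 0.0826, 0.055]
ee_rot: [-2.917, 1.166, -0.004]
contact_force: [0.4, -0.1, -2.1]
grip_width: 0.0197
grip_force: 60.1
```

Run:
```python
from look import *
c=bpos();plan(bp(33,-29,2),wipeR(-50),g=0)
```

```text
dark blob 155 px [319.  21.] board 117.2 -105.2 rng 114.0 118.0 -116.0 -94.0 ztop 27.7
dark blob 329 px [425.  48.] board 74.2 -127.4 rng 43.0 105.0 -128.0 -126.0 ztop 27.6
dark blob 637 px [378. 139.] board 62.8 -84.3 rng 0.0 116.0 -86.0 -83.0 ztop 28.9
dark blob 524 px [360. 111.] board 78.2 -88.2 rng 49.0 106.0 -90.0 -86.0 ztop 28.5
dark blob 184 px [378.  90.] board 78.3 -100.1 rng 69.0 91.0 -102.0 -99.0 ztop 28.7
dark blob 209 px [430. 132.] board 47.6 -102.1 rng 36.0 64.0 -104.0 -101.0 ztop 28.5
dark blob 166 px [465. 196.] board 13.7 -91.4 rng 5.0 26.0 -93.0 -90.0 ztop 28.3
dark blob 1469 px [273. 238.] board 72.2 -18.2 rng 58.0 82.0 -32.0 -4.0 ztop 41.2
dark blob 215 px [231. 310.] board 64.2 28.9 rng 52.0 82.0 14.0 34.0 ztop 28.6
dark blob 626 px [ 64. 376.] board 112.8 127.7 rng 110.0 118.0 97.0 174.0 ztop 31.7
dark blob 311 px [150. 416.] board 59.3 123.2 rng 55.0 64.0 115.0 138.0 ztop 18.6
salt 3 39.01768040568954 0.27249901653467085
board z 27.46005162549803
vel 0.03247419423600075 tcp [0.5924 0.0826 0.055 ] board 43.2 -20.4 bottom 2.0
[-0.04, -0.11, -0.01, 0.02, 1.25, -0.01, 0.0]
t 14.3833 tcp [0.5917 0.082  0.0549] F [ 0.3 -0.6 -1.8] w 0.0193 q [ 0.41  0.48 -0.25  0.   -0.83  0.4 ]
```

>>> jog_arm(motion=[[0,0,0,0,1.2,-0.6,0],[0,0,0,0,0.8,-2,0],[0,0,0,0,0,-1.5,0],[0,0,0,0,0,0,0]])

```text
time: 14.72
tcp_pos: [0.579, 0.0667, 0.0998]
ee_rot: [-2.913, 1.166, -0.012]
contact_force: [1.5, 0.8, -1.4]
grip_width: 0.0193
grip_force: 60.1
```

Run:
```python
from look import *
c=bpos();plan(bp(82,-55,35),wipeR(0),g=0)
```

```text
dark blob 358 px [386.  82.] board 60.8 -127.3 rng 18.0 108.0 -128.0 -126.0 ztop 27.6
dark blob 306 px [323. 122.] board 74.1 -88.3 rng 48.0 97.0 -90.0 -86.0 ztop 28.4
dark blob 286 px [350. 155.] board 50.1 -84.3 rng 2.0 94.0 -85.0 -84.0 ztop 28.8
dark blob 1852 px [258. 222.] board 66.5 -21.5 rng 52.0 81.0 -34.0 -4.0 ztop 41.0
dark blob 166 px [239. 303.] board 43.7 30.4 rng 29.0 63.0 20.0 44.0 ztop 28.7
dark blob 1358 px [ 64. 369.] board 107.7 156.7 rng 91.0 118.0 98.0 179.0 ztop 31.4
dark blob 179 px [127. 361.] board 76.7 123.6 rng 71.0 81.0 116.0 137.0 ztop 18.4
salt 8 0.6441390326774635 27.83942998060028
board z 27.456102173796296
vel 0.04983170028179372 tcp [0.579  0.0667 0.0998] board 28.2 -34.7 bottom 46.8
[-0.02, -0.04, -6.26, 0.63, -0.36, 0.13, 0.0]
[-0.02, -0.04, -6.26, 0.67, -0.29, 0.13, 0.0]
[-0.02, -0.04, -6.26, 0.7, -0.21, 0.13, 0.0]
[-0.02, -0.04, -6.26, 0.72, -0.13, 0.13, 0.0]
[-0.02, -0.04, -6.26, 0.73, -0.06, 0.13, 0.0]
[-0.02, -0.04, -6.26, 0.73, 0.02, 0.13, 0.0]
[-0.02, -0.04, -6.26, 0.72, 0.1, 0.13, 0.0]
[-0.02, -0.04, -6.26, 0.71, 0.18, 0.13, 0.0]
t 14.7667 tcp [0.5783 0.0668 0.0981] F [-0.4  1.  -2.7] w 0.0199 q [ 0.39  0.41 -0.25  0.   -0.9   0.41]
```

>>> jog_arm(motion=[[0,0,-6.25,0.65,-0.35,0.05,0],[0,0,-6.25,0.65,-0.3,0.05,0],[0,0,-6.25,0.7,-0.2,0.05,0],[0,0,-6.25,0.7,-0.15,0.05,0],[0,0,-6.25,0.75,-0.05,0.05,0],[0,0,-6.25,0.75,0,0.05,0],[0,0,-6.25,0.7,0.1,0.05,0],[0,0,-6.25,0.7,0.2,0.05,0]])

```text
time: 15.43
tcp_pos: [0.6335, 0.0525, 0.0906]
ee_rot: [3.135, 0.182, -0.001]
contact_force: [-0.1, 0.2, -2.3]
grip_width: 0.0194
grip_force: 60.1
```

>>> jog_arm(motion=[[0,0,0,0,0,0,0],[0,0,0,0,0,0,0]])

```text
time: 15.6
tcp_pos: [0.6334, 0.0526, 0.0908]
ee_rot: [3.136, 0.169, -0.001]
contact_force: [-0.4, 0.8, -2.0]
grip_width: 0.0195
grip_force: 60.1
```

Run:
```python
from look import *
c=bpos();plan(bp(82,-55,1.5),wipeR(0),g=0)
```

```text
dark blob 1346 px [ 40. 263.] board 66.7 125.7 rng 52.0 80.0 114.0 142.0 ztop 18.6
dark blob 1843 px [263. 270.] board 69.3 -20.4 rng 53.0 81.0 -33.0 -4.0 ztop 41.1
dark blob 169 px [164. 340.] board 24.2 42.1 rng 20.0 26.0 33.0 51.0 ztop 42.6
dark blob 818 px [  6. 404.] board -42.4 176.9 rng -65.0 -6.0 175.0 178.0 ztop 23.0
salt 16 13.724523889988198 30.18567873663888
board z 27.48786809586487
vel 0.013634431346510224 tcp [0.6334 0.0526 0.0908] board 80.6 -54.7 bottom 37.8
[0.06, 0.01, -0.21, 0.15, 0.04, 3.66, 0.0]
t 15.65 tcp [0.6333 0.0528 0.0911] F [-0.4  0.5 -1.8] w 0.0192 q [ 0.34  0.5  -0.12  0.   -0.96  1.34]
```

>>> jog_arm(motion=[[0,0,0,0.15,0,2.6,0],[0,0,0,0,0,1.0,0],[0,0,0,0,0,0,0],[0,0,0,0,-0.8,0,0],[0,0,0,0,-1.5,0,0],[0,0,0,0,-2,0,0],[0,0,0,0,-2,0,0],[0,0,0,0,-2,0,0]])

```text
time: 16.32
tcp_pos: [0.6266, 0.1379, 0.057]
ee_rot: [3.136, 0.175, 0.005]
contact_force: [0.3, -0.1, -1.2]
grip_width: 0.0195
grip_force: 60.0
```

>>> jog_arm(motion=[[0,0,0,0,-2,0,0],[0,0,0,0,-2,0,0],[0,0,0,0,-1.7,0,0],[0,0,0,0,-1,0,0],[0,0,0,0,-0.4,0,0],[0,0,0,0,0,0,0]])

```text
time: 16.82
tcp_pos: [0.6191, 0.2041, 0.0568]
ee_rot: [3.13, 0.175, 0.002]
contact_force: [2.0, -8.5, -0.2]
grip_width: 0.0191
grip_force: 60.8
```

Run:
```python
from look import *
c=bpos();plan(bp(82,98,2),wipeR(0),g=0)
```

```text
dark blob 171 px [455. 249.] board 91.4 30.8 rng 66.0 114.0 30.0 32.0 ztop 28.7
dark blob 2540 px [172. 275.] board 75.4 176.5 rng 32.0 113.0 157.0 179.0 ztop 32.3
dark blob 1552 px [261. 282.] board 70.8 130.3 rng 54.0 81.0 115.0 143.0 ztop 30.9
salt 0  
board z 27.434732457892295
vel 0.026336549160223006 tcp [0.6191 0.2041 0.0568] board 83.3 97.4 bottom 3.8
[0.32, -0.05, -0.04, -0.13, -0.08, 0.18, 0.0]
t 16.8667 tcp [0.6191 0.2039 0.0568] F [ 1.9 -7.7 -0.2] w 0.0194 q [ 0.57  0.56 -0.11  0.01 -0.91  1.11]
```

>>> jog_arm(motion=[[0,0,0,0,0.6,-0.2,0],[0,0,0,0,0.6,-1.5,0],[0,0,0,0,0.5,-2.5,0],[0,0,0,0,0.5,-2.5,0],[0,0,0,-1,0.5,-2.5,0],[0,0,0,-1,0,-1,0],[0,0,0,0,0,0,0],[0,0,0,0,0,0,0]])

```text
time: 17.53
tcp_pos: [0.6009, 0.1777, 0.158]
ee_rot: [-3.136, -0.175, -0.004]
contact_force: [0.6, -0.1, -2.4]
grip_width: 0.0189
grip_force: 60.5
```

Run:
```python
from look import *
c=bpos()
P=cloud(c);D=P[...,:2]-O;bx=D@u*1e3;by=D@v*1e3;z=P[...,2]*1e3;px=c['pixels'].astype(int)
k=(c['depth']>.1)&(bx>-110)&(bx<110)&(by>102)&(by<174)&(z<50)&(px.max(-1)<150)&(px[...,0]-px[...,2]>15)
g=np.full((22,15),-1.)
for i in range(22):
    for j in range(15):
        m=k&(bx>=-110+10*i)&(bx<-100+10*i)&(by>=100+5*j)&(by<105+5*j)
        if m.sum()>3:g[i,j]=np.median(z[m])
print(g[::-1].astype(int))
save(c,'w7.png')
```

```text
dark blob 241 px [380. 207.] board 72.9 30.7 rng 32.0 114.0 29.0 32.0 ztop 28.9
dark blob 2183 px [189. 246.] board 39.9 177.0 rng -47.0 112.0 168.0 179.0 ztop 32.4
dark blob 1942 px [263. 213.] board 68.7 117.8 rng 51.0 98.0 96.0 143.0 ztop 36.3
dark blob 160 px [374. 276.] board 22.1 34.7 rng 8.0 27.0 22.0 46.0 ztop 47.0
salt 0  
board z 27.43967248251916
vel 0.04152559871204399 tcp [0.6009 0.1777 0.158 ] board 62.3 73.2 bottom 105.0
[[-1 -1 -1 -1 -1 -1 -1 -1 -1 -1 -1 -1 -1 -1 -1]
 [-1 -1 -1 -1 -1 -1 -1 -1 -1 -1 -1 -1 -1 -1 -1]
 [ 4  3  3  3  3 16 14 -1 -1 -1 -1 -1 -1 -1 -1]
 [32 32 32 30 17 16 16 16 15 -1 -1 -1 -1 -1 -1]
 [34 36 36 34 31 17 16 15 15  3  3  3 -1 -1 -1]
 [31 33 33 32 29 16 16 15  3  3  3  3  3 -1 -1]
 [ 3  3 -1  3  3  3  3  3  3  3  3 -1  3 -1 -1]
 [-1 -1 -1  3  3  3  3  3  3  3  3 -1 -1 -1 -1]
 [ 3 -1 -1  3  3  3  3  3  3  3  3 -1 -1 -1 -1]
 [ 3  3 -1 -1  3  3  3  3  3  3  3 -1 -1 -1 -1]
 [ 3  3  3 -1  3  3  3  3  3  3  3 -1 -1  3  3]
 [-1 -1  3  3  3  3  3  3  3  3  3 -1 -1  3 -1]
 [-1 -1 -1 -1 -1  3  3  3  3  3  3 -1 -1 -1 -1]
 [-1 -1 -1 -1 -1 -1  3 -1 -1  3  3 -1 -1 -1  3]
 [-1 -1 -1 -1 -1 -1 -1  3 -1 -1 -1 -1 -1 -1 -1]
 [-1 -1 -1 -1 -1 -1 -1 -1 -1 -1 -1 -1 -1 -1 -1]
 [-1 -1 -1 -1 -1 -1 -1 -1 -1 -1 -1 -1 -1 -1  3]
 [-1 -1 -1 -1 -1 -1 -1 -1 -1 -1 -1 -1 -1 -1 -1]
 [-1 -1 -1 -1 -1 -1 -1 -1 -1 -1 -1 -1 -1 -1 -1]
 [-1 -1 -1 -1 -1 -1 -1 -1 -1 -1 -1 -1 -1 -1 -1]
 [-1 -1 -1 -1 -1 -1 -1 -1 -1 -1 -1 -1 -1 -1 -1]
 [ 3 -1 -1 -1 -1 -1 -1 -1 -1 -1 -1 -1 -1 -1 -1]]
```

View pics/w7.png

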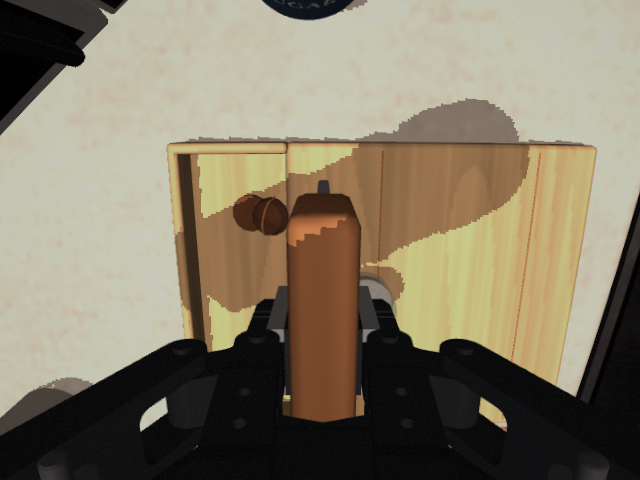

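The view shows shell 2 at about (271,216), propped between the board edge and shell 1 at (248,211), so it hasn't dropped all the way. I'll push it on with the blade, keeping clear of the trough's side walls.

>>> jog_arm(motion=[[0,0,0,0,-1.5,3,0],[0,0,0,0,0,3.5,0],[0,0,0,0,0,3,0],[0,0,0,0,0,0.8,0],[0,0,0,0,0,0,0],[0,0,0,0,-0.6,0,0],[0,0,0,0,-0.6,0,0],[0,0,0,0,-0.6,0,0]])

```text
time: 18.25
tcp_pos: [0.5982, 0.2106, 0.0542]
ee_rot: [3.136, 0.175, 0.002]
contact_force: [0.6, -0.1, -2.3]
grip_width: 0.0188
grip_force: 60.6
```

```bash
cat >> look.py <<'E'
def grid(x0,x1):
    c=pickle.load(open('wrist.pkl','rb'));P=cloud(c);D=P[...,:2]-O;bx=D@u*1e3;by=D@v*1e3;z=P[...,2]*1e3;px=c['pixels'].astype(int)
    k=(c['depth']>.1)&(by>95)&(by<175)&(z<50)&(px.max(-1)<150)&(px[...,0]-px[...,2]>15)
    for a in range(x1,x0,-8):
        print(a,[int(np.median(z[m])) if (m:=k&(bx>=a-8)&(bx<a)&(by>=b)&(by<b+6)).sum()>3 else -1 for b in range(96,174,6)])
E
python3 - <<'E'
from look import *
c=bpos();grid(32,104);plan(bp(62,105,2),wipeR(0),g=0)
E
```

```text
dark blob 231 px [337. 178.] board 107.2 99.4 rng 97.0 118.0 97.0 105.0 ztop 31.1
dark blob 351 px [476. 231.] board 81.0 30.8 rng 48.0 114.0 30.0 32.0 ztop 28.7
dark blob 3029 px [185. 254.] board 66.9 176.8 rng 12.0 113.0 166.0 179.0 ztop 32.1
dark blob 1210 px [273. 254.] board 67.3 132.0 rng 52.0 80.0 125.0 141.0 ztop 25.3
salt 0  
board z 27.432284828552074
vel 0.1086583354620185 tcp [0.5982 0.2106 0.0542] board 63.2 106.2 bottom 1.2
104 [25, 3, 3, -1, -1, -1, -1, -1, -1, -1, -1, -1, -1]
96 [-1, -1, -1, -1, -1, -1, -1, -1, -1, -1, -1, -1, -1]
88 [-1, -1, -1, -1, 3, 16, 3, 3, -1, -1, -1, -1, -1]
80 [-1, -1, -1, -1, 22, 17, 17, 3, -1, -1, -1, -1, -1]
72 [-1, -1, -1, -1, 26, 20, 18, 18, -1, -1, -1, -1, -1]
64 [-1, -1, -1, -1, 25, 17, 18, 18, -1, -1, -1, -1, -1]
56 [-1, -1, -1, -1, -1, 16, 16, 3, -1, -1, -1, -1, -1]
48 [-1, -1, -1, -1, -1, 3, 3, 3, -1, -1, -1, -1, -1]
40 [-1, -1, -1, -1, -1, -1, 3, 3, -1, -1, -1, -1, -1]
[0.05, -0.12, 0.04, -0.15, 0.24, -0.05, 0.0]
t 18.3 tcp [0.5983 0.2118 0.0545] F [ 0.2  0.8 -2.5] w 0.0197 q [ 0.6   0.54 -0.16  0.   -0.88  1.09]
```

>>> jog_arm(motion=[[0,0,0,-0.1,-0.4,0.3,0],[0,0,0,0,-0.4,0.4,0],[0,0,0,0,-0.4,0.4,0],[0,0,0,0,-0.4,0.3,0],[0,0,0,0,-0.4,0,0],[0,0,0,0,0,0,0]])

```text
time: 18.8
tcp_pos: [0.5975, 0.2291, 0.0446]
ee_rot: [3.135, 0.177, 0.011]
contact_force: [1.3, -5.4, 9.8]
grip_width: 0.0196
grip_force: 62.2
```

Run:
```python
from look import *
c=bpos();grid(32,104);print(observe()['contact_force'])
```

```text
dark blob 1711 px [373. 222.] board 88.2 101.2 rng 48.0 118.0 92.0 122.0 ztop 32.7
dark blob 343 px [523. 226.] board 87.5 30.7 rng 57.0 114.0 29.0 32.0 ztop 28.7
dark blob 2733 px [216. 262.] board 67.8 176.7 rng 15.0 113.0 166.0 180.0 ztop 32.3
dark blob 1428 px [272. 260.] board 69.6 149.4 rng 55.0 83.0 143.0 158.0 ztop 25.3
salt 0  
board z 27.41049893521408
vel 0.006589219857880707 tcp [0.5975 0.2291 0.0446] board 64.6 124.7 bottom -8.4
104 [25, -1, 3, 3, 3, -1, -1, -1, -1, -1, -1, -1, -1]
96 [25, 3, 3, -1, -1, -1, -1, -1, -1, -1, -1, -1, -1]
88 [25, 3, -1, -1, -1, -1, -1, 10, 19, 19, -1, -1, -1]
80 [25, 3, -1, -1, -1, -1, -1, 20, 20, 23, 20, -1, -1]
72 [25, 3, -1, -1, -1, -1, -1, 23, 21, 24, 22, -1, -1]
64 [25, 3, -1, -1, -1, -1, -1, 21, 20, 23, 3, -1, -1]
56 [24, 3, -1, -1, -1, -1, -1, 17, 19, -1, -1, -1, -1]
48 [-1, -1, -1, -1, -1, -1, -1, -1, -1, 3, 3, -1, -1]
40 [-1, -1, -1, -1, -1, -1, -1, -1, -1, -1, 3, 3, -1]
[ 1.40734593 -6.14532214 10.19920195]
```

>>> jog_arm(motion=[[0,0,0,0,0.5,-0.3,0],[0,0,0,0,0.3,-1.5,0],[0,0,0,0,0,-2.5,0],[0,0,0,0,1,-3,0],[0,0,0,0,1,-3,0],[0,0,0,0,1,-1,0],[0,0,0,0,0,0,0],[0,0,0,0,0,0,0]])

```text
time: 19.52
tcp_pos: [0.5985, 0.1918, 0.1532]
ee_rot: [3.137, 0.173, 0.002]
contact_force: [-1.0, 0.4, -2.5]
grip_width: 0.0193
grip_force: 60.6
```

Run:
```python
from look import *
c=bpos();grid(32,104);gripface(c,(285,380,90,420))
```

```text
dark blob 214 px [401. 201.] board 77.4 30.7 rng 40.0 114.0 30.0 32.0 ztop 28.6
dark blob 2196 px [206. 252.] board 35.4 177.0 rng -53.0 113.0 169.0 179.0 ztop 32.6
dark blob 1677 px [254. 211.] board 69.2 138.7 rng 53.0 83.0 120.0 159.0 ztop 25.5
dark blob 246 px [385. 277.] board 22.0 41.5 rng 8.0 27.0 20.0 59.0 ztop 46.2
salt 476 16.852188647143404 36.28145445114072
board z 27.43073794100259
vel 0.03423693396598446 tcp [0.5985 0.1918 0.1532] board 61.4 87.5 bottom 100.2
104 [25, -1, -1, -1, -1, -1, -1, -1, -1, -1, -1, -1, -1]
96 [26, -1, 3, -1, -1, -1, -1, -1, -1, -1, -1, -1, -1]
88 [26, 3, 3, 3, 3, 14, 15, 4, 17, 18, -1, -1, -1]
80 [-1, 3, 3, 3, 4, 20, 23, 20, 19, 22, 19, -1, -1]
72 [-1, -1, 3, 3, 16, 23, 25, 24, 20, 23, 23, -1, -1]
64 [-1, -1, -1, 3, 14, 22, 23, 22, 19, 23, 4, 3, -1]
56 [-1, -1, -1, 3, 3, 3, 15, 4, 4, 3, 3, -1, -1]
48 [-1, -1, -1, 3, 3, 3, 3, 3, 3, 3, -1, -1, -1]
40 [-1, -1, -1, 3, 3, 3, 3, 3, 3, 3, -1, -1, -1]
face 13607 z -65.35020043557454 x [-15.13344757  44.41019234] y [-9.08060483  9.20444111]
slopes [-0.06960368  0.05605227]
((14.421051025390625, -0.12004852294921875), (62.22305679321289, 19.708879470825195), 0.26745089888572693)
[0.5985 0.1918 0.1532] [3.1368e+00 1.7250e-01 1.6000e-03] 0.019271588239436224 60.56020975112915 [-1.   0.4 -2.5] 19.5167
```

>>> jog_arm(motion=[[0,0,0,-2,-0.4,0,0],[0,0,0,-3,0,0,0],[0,0,0,-3,0,0,0],[0,0,0,-3,0,0,0],[0,0,0,-1.4,0,0,0],[0,0,0,0,0,0,0],[0,0,0,0,0,0,0]])

```text
time: 20.15
tcp_pos: [0.4744, 0.1824, 0.1524]
ee_rot: [3.134, 0.177, 0.0]
contact_force: [-0.3, 1.4, -1.5]
grip_width: 0.0192
grip_force: 60.5
```

Run:
```python
from look import *
c=bpos();grid(-112,-32);plan(bp(-62,90,2),wipeR(0),g=0)
```

```text
dark blob 3768 px [214. 173.] board -30.8 170.7 rng -113.0 91.0 120.0 179.0 ztop 31.8
dark blob 1710 px [247.  32.] board 67.5 142.5 rng 54.0 82.0 127.0 158.0 ztop 25.5
dark blob 406 px [274.  38.] board 64.0 125.1 rng 53.0 79.0 120.0 136.0 ztop 21.5
dark blob 181 px [284. 221.] board -63.8 120.9 rng -77.0 -54.0 115.0 125.0 ztop 23.8
salt 3648 4.638764965630848 46.817766225615586
board z 27.348690991933267
vel 0.04702803785790364 tcp [0.4744 0.1824 0.1524] board -63.0 92.0 bottom 99.4
-32 [26, -1, -1, -1, -1, -1, -1, -1, -1, -1, -1, -1, -1]
-40 [26, 3, 3, -1, -1, -1, -1, -1, -1, -1, -1, -1, -1]
-48 [-1, -1, -1, 15, -1, -1, -1, -1, -1, -1, -1, -1, -1]
-56 [-1, -1, -1, 21, 16, -1, 3, -1, -1, -1, -1, -1, -1]
-64 [-1, -1, -1, 23, 19, -1, 3, 3, -1, -1, -1, -1, -1]
-72 [-1, -1, -1, -1, 18, -1, 3, 3, -1, -1, -1, -1, -1]
-80 [-1, -1, -1, -1, 3, -1, 3, 3, -1, -1, -1, -1, -1]
-88 [-1, -1, -1, -1, 3, -1, 3, 3, -1, -1, -1, -1, -1]
-96 [-1, -1, -1, -1, 3, -1, 3, 3, -1, -1, -1, -1, -1]
-104 [-1, -1, -1, -1, 15, 18, 6, 14, 17, 18, 15, 16, 16]
[0.04, -0.01, 0.01, -0.0, 0.06, 3.25, 0.0]
[0.04, -0.01, 0.01, -0.0, 0.07, 3.25, 0.0]
[0.04, -0.01, 0.01, -0.0, 0.07, 3.25, 0.0]
t 20.2 tcp [0.4754 0.1826 0.1526] F [-0.2  0.4 -1.2] w 0.0192 q [ 0.69  0.24 -0.35  0.   -0.98  0.99]
```

>>> jog_arm(motion=[[0,0,0,0.3,0,3.3,0],[0,0,0,0,0,3.3,0],[0,0,0,0,0,3.0,0],[0,0,0,0,0,0,0],[0,0,0,0,0,0,0],[0,0,0,0,-0.6,0,0],[0,0,0,0,-0.6,0,0],[0,0,0,0,0,0,0]])

```text
time: 20.87
tcp_pos: [0.4784, 0.1963, 0.0592]
ee_rot: [-3.136, -0.176, -0.008]
contact_force: [-0.4, -0.5, -1.9]
grip_width: 0.0194
grip_force: 60.3
```

>>> jog_arm(motion=[[0,0,0,0,-0.2,0.3,0],[0,0,0,0,-0.3,0.3,0],[0,0,0,0,-0.4,0.3,0],[0,0,0,0,-0.5,0.3,0],[0,0,0,0,-0.6,0,0],[0,0,0,0,0,0,0]])

```text
time: 21.37
tcp_pos: [0.4751, 0.2153, 0.0457]
ee_rot: [3.136, 0.176, 0.004]
contact_force: [-1.2, 0.1, -2.1]
grip_width: 0.0191
grip_force: 60.5
```

Run:
```python
from look import *
c=bpos();grid(-112,-32)
```

```text
dark blob 5255 px [211. 172.] board -14.0 176.9 rng -110.0 66.0 176.0 180.0 ztop 31.6
dark blob 1226 px [280.  10.] board 58.1 142.9 rng 53.0 63.0 129.0 158.0 ztop 23.8
dark blob 448 px [318.  13.] board 57.9 126.9 rng 53.0 64.0 121.0 136.0 ztop 21.0
dark blob 2194 px [373. 168.] board -11.1 101.0 rng -73.0 65.0 98.0 107.0 ztop 26.5
dark blob 604 px [479. 135.] board 6.0 59.9 rng -12.0 23.0 49.0 63.0 ztop 47.7
dark blob 225 px [520. 238.] board -41.7 31.1 rng -65.0 -21.0 30.0 32.0 ztop 28.6
salt 3997 -0.4846133782364878 57.86432122915594
board z 27.361721528987914
vel 0.014428322457933688 tcp [0.4751 0.2153 0.0457] board -58.6 124.6 bottom -7.3
-32 [24, 3, -1, -1, -1, -1, -1, 3, -1, -1, -1, -1, -1]
-40 [24, 3, -1, -1, -1, -1, -1, -1, -1, -1, -1, -1, -1]
-48 [24, 3, -1, -1, -1, -1, -1, -1, 3, -1, -1, -1, -1]
-56 [24, 22, -1, -1, -1, -1, -1, -1, 3, -1, -1, -1, -1]
-64 [25, 24, -1, -1, -1, -1, -1, -1, -1, -1, -1, -1, -1]
-72 [26, -1, -1, -1, -1, -1, -1, -1, 3, -1, -1, -1, -1]
-80 [-1, -1, -1, -1, -1, -1, -1, -1, -1, 3, 3, -1, -1]
-88 [-1, -1, -1, -1, -1, -1, -1, -1, -1, -1, -1, 3, -1]
-96 [-1, -1, -1, -1, -1, -1, -1, -1, -1, -1, -1, 3, 2]
-104 [-1, -1, -1, -1, -1, -1, -1, -1, -1, -1, -1, -1, -1]
```

>>> jog_arm(motion=[[0,0,0,0,0,-1.5,0],[0,0,0,0,0,-3,0],[0,0,0,0,0,-3,0],[0,0,0,0,0.5,-2,0],[0,0,0,1,-3,0,0],[0,0,0,1,-2,0,0],[0,0,0,0,0,0,0],[0,0,0,0,0,0,0]])

```text
time: 22.08
tcp_pos: [0.4893, 0.2618, 0.1398]
ee_rot: [3.135, 0.176, 0.001]
contact_force: [-0.2, -0.6, -1.3]
grip_width: 0.0188
grip_force: 60.2
```

```bash
cat >> look.py <<'E'
def fine(c,x0,x1,y0=94,y1=140):
    P=cloud(c);D=P[...,:2]-O;bx=D@u*1e3;by=D@v*1e3;z=P[...,2]*1e3;px=c['pixels'].astype(int)
    k=(c['depth']>.1)&(z<50)&(px[...,0]<150)
    print('by',list(range(y0,y1,4)))
    for a in range(x1,x0,-5):
        print(a,[int(np.median(z[m])) if (m:=k&(bx>=a-5)&(bx<a)&(by>=b)&(by<b+4)).sum()>2 else -1 for b in range(y0,y1,4)])
E
python3 - <<'E'
from look import *
c=bpos();fine(c,-95,-40)
print('top');fine(grab('top'),-95,-40)
print('side');fine(grab('side'),-95,-40)
E
```

```text
dark blob 276 px [311.  64.] board 67.7 177.0 rng 5.0 109.0 176.0 177.0 ztop 32.3
dark blob 3794 px [414. 193.] board -19.6 104.9 rng -115.0 112.0 98.0 126.0 ztop 26.9
dark blob 2087 px [365.  66.] board 67.3 141.2 rng 53.0 82.0 120.0 159.0 ztop 25.4
dark blob 322 px [491. 160.] board 8.5 58.8 rng -12.0 25.0 41.0 64.0 ztop 47.2
salt 3813 5.856670108703814 50.39013307488292
board z 27.347408654453954
vel 0.03588067439471899 tcp [0.4893 0.2618 0.1398] board -39.3 169.3 bottom 86.8
by [94, 98, 102, 106, 110, 114, 118, 122, 126, 130, 134, 138]
-40 [-1, 22, -1, 3, -1, -1, -1, -1, -1, 3, 3, 3]
-45 [-1, 22, -1, 3, -1, -1, -1, -1, -1, 3, 3, 3]
-50 [-1, 20, -1, 4, 15, 15, -1, -1, -1, 3, 3, 3]
-55 [-1, 21, 20, 21, 22, 21, 17, 15, -1, 3, 3, 3]
-60 [-1, 24, 24, 25, 25, 24, 21, 15, -1, 3, 3, 3]
-65 [-1, 24, 25, 26, 26, 25, 23, 17, 11, 3, 3, 3]
-70 [-1, 22, 24, 25, 25, 24, 22, 17, -1, 4, 3, 3]
-75 [-1, 21, 23, 23, 23, 22, 19, 14, -1, -1, 3, 3]
-80 [-1, 17, -1, -1, 20, 19, 3, -1, -1, -1, 3, 3]
-85 [-1, 16, -1, -1, -1, -1, -1, -1, -1, -1, 3, 3]
-90 [-1, 15, -1, -1, -1, -1, -1, -1, -1, 4, 3, 3]
top
b
[... 558 characters left out ...]
-90 [-1, -1, -1, -1, -1, -1, -1, -1, -1, -1, 1, 3]
side
by [94, 98, 102, 106, 110, 114, 118, 122, 126, 130, 134, 138]
-40 [-1, -1, -1, -1, -1, -1, -1, -1, -1, -1, -1, -1]
-45 [-1, -1, -1, -1, -1, -1, -1, -1, -1, -1, -1, -1]
-50 [-1, -1, -1, -1, -1, -1, -1, -1, -1, -1, -1, -1]
-55 [-1, -1, -1, -1, -1, -1, -1, -1, -1, -1, -1, -1]
-60 [-1, -1, -1, -1, -1, -1, -1, -1, -1, -1, -1, -1]
-65 [-1, -1, -1, -1, -1, -1, -1, -1, -1, -1, -1, -1]
-70 [-1, -1, -1, -1, -1, -1, -1, -1, -1, -1, -1, -1]
-75 [-1, -1, -1, -1, -1, -1, -1, -1, -1, -1, -1, -1]
-80 [-1, -1, -1, -1, -1, -1, -1, -1, -1, -1, -1, -1]
-85 [-1, -1, -1, -1, -1, -1, -1, -1, -1, -1, -1, -1]
-90 [-1, -1, -1, -1, -1, -1, -1, -1, -1, -1, -1, -1]
```

Shell 3 now lies in the trough, with its top below the board surface. Next I'll bring the scraper back over the cradle.

```bash
cat >> h.py <<'E'
seat_p=np.array([.51261,-.24407,.04359]);seat_r=np.array([-2.37509,.95817,-.29782])
seat_R=R.from_rotvec(seat_r).as_matrix()
def seat(back,outx=0): return seat_p-seat_R[:,2]*back/1e3-seat_R[:,1]*outx/1e3  # outx mm along bed +x (= -tool y)
E
python3 - <<'E'
from h import *
plan(seat(120)+[0,0,.03],seat_R,n=16,g=0)
E
```

```text
[2.04, 0.94, 3.05, -0.53, 3.43, -0.19, 0.0]
[2.04, 0.94, 3.05, -0.34, 3.44, -0.32, 0.0]
[2.04, 0.94, 3.05, -0.15, 3.44, -0.45, 0.0]
[2.04, 0.94, 3.05, 0.04, 3.42, -0.57, 0.0]
[2.04, 0.94, 3.05, 0.23, 3.39, -0.69, 0.0]
[2.04, 0.94, 3.05, 0.42, 3.35, -0.81, 0.0]
[2.04, 0.94, 3.05, 0.61, 3.29, -0.92, 0.0]
[2.04, 0.94, 3.05, 0.8, 3.22, -1.02, 0.0]
[2.04, 0.94, 3.05, 0.99, 3.13, -1.12, 0.0]
[2.04, 0.94, 3.05, 1.17, 3.04, -1.21, 0.0]
[2.04, 0.94, 3.05, 1.35, 2.92, -1.3, 0.0]
[2.04, 0.94, 3.05, 1.52, 2.8, -1.38, 0.0]
[2.04, 0.94, 3.05, 1.69, 2.66, -1.45, 0.0]
[2.04, 0.94, 3.05, 1.85, 2.52, -1.51, 0.0]
[2.04, 0.94, 3.05, 2.01, 2.36, -1.57, 0.0]
[2.04, 0.94, 3.05, 2.15, 2.19, -1.61, 0.0]
t 22.2333 tcp [0.489  0.2604 0.14  ] F [ 0.4 -0.3 -2.5] w 0.0191 q [ 0.78  0.32 -0.26  0.   -0.98  0.9 ]
```

>>> jog_arm(motion=[[0,0,0,-0.5,0.5,-3.5,0],[2.05,0.95,3.05,-0.35,3.45,-0.5,0],[2.05,0.95,3.05,-0.15,3.45,-0.45,0],[2.05,0.95,3.05,0.05,3.4,-0.55,0],[2.05,0.95,3.05,0.25,3.4,-0.7,0],[2.05,0.95,3.05,0.4,3.35,-0.8,0],[2.05,0.95,3.05,0.6,3.3,-0.9,0],[2.05,0.95,3.05,0.8,3.2,-1.0,0]])

```text
time: 22.9
tcp_pos: [0.4867, 0.0121, 0.1998]
ee_rot: [-2.856, 0.382, -0.151]
contact_force: [0.5, -0.9, -2.2]
grip_width: 0.0195
grip_force: 60.7
```

Run:
```python
from h import *
plan(seat(120)+[0,0,.01],seat_R,n=8,g=0)
```

```text
[2.27, 1.05, 3.41, 0.74, 3.79, -0.37, 0.0]
[2.27, 1.05, 3.41, 0.97, 3.72, -0.5, 0.0]
[2.27, 1.05, 3.41, 1.2, 3.63, -0.63, 0.0]
[2.27, 1.05, 3.41, 1.42, 3.53, -0.74, 0.0]
[2.27, 1.05, 3.41, 1.64, 3.41, -0.85, 0.0]
[2.27, 1.05, 3.41, 1.86, 3.27, -0.95, 0.0]
[2.27, 1.05, 3.41, 2.07, 3.11, -1.04, 0.0]
[2.27, 1.05, 3.41, 2.27, 2.94, -1.12, 0.0]
t 22.9 tcp [0.4867 0.0121 0.1998] F [ 0.5 -0.9 -2.2] w 0.0195 q [ 0.21  0.1  -0.34 -0.25 -0.97  1.22]
```

>>> jog_arm(motion=[[2.25,1.05,3.4,0.75,3.5,-0.4,0],[2.25,1.05,3.4,0.95,3.5,-0.5,0],[2.25,1.05,3.4,1.2,3.5,-0.65,0],[2.25,1.05,3.4,1.4,3.4,-0.75,0],[2.25,1.05,3.4,1.65,3.3,-0.85,0],[2.25,1.05,3.4,1.85,3.2,-0.95,0],[2.25,1.05,3.4,2.05,3.0,-1.05,0],[2.25,1.05,3.4,2.0,2.6,-1.1,0]])

```text
time: 23.57
tcp_pos: [0.4692, -0.2812, 0.158]
ee_rot: [-2.377, 0.96, -0.299]
contact_force: [1.1, 1.1, -1.9]
grip_width: 0.0195
grip_force: 60.7
```

>>> jog_arm(motion=[[0,0,0,0,0,0,0],[0,0,0,0,0,0,0],[0,0,0,0,0,0,0]])

```text
time: 23.82
tcp_pos: [0.4696, -0.2786, 0.1581]
ee_rot: [-2.38, 0.956, -0.296]
contact_force: [0.0, 0.2, -1.7]
grip_width: 0.0191
grip_force: 60.7
```

Run:
```python
from h import *
plan(seat(80,2),seat_R,g=0)
gripface(grab('wrist'),(285,380,90,420))
```

```text
[0.11, 0.02, 0.07, 0.36, 0.91, 2.26, 0.0]
[0.11, 0.02, 0.07, 0.36, 0.92, 2.26, 0.0]
t 23.8167 tcp [ 0.4696 -0.2786  0.1581] F [ 0.   0.2 -1.7] w 0.0191 q [-0.64  0.33 -0.12 -0.67 -1.14  1.74]
face 13662 z -65.93680921239164 x [-14.66908502  44.56375216] y [-9.01977742  9.17013842]
slopes [0.12826673 0.23267438]
((14.903188705444336, 0.04438304901123047), (19.261632919311523, 62.13118362426758), 89.9778823852539)
[ 0.4696 -0.2786  0.1581] [-2.3799  0.9564 -0.2964] 0.019089301519592632 60.661489963531494 [ 0.   0.2 -1.7] 23.8167
```

>>> jog_arm(motion=[[0.2,0,0.1,0.35,0.9,2.2,0],[0,0,0,0.35,0.9,2.2,0],[0,0,0,0,0,0,0],[0,0,0,0,0,0,0],[0,0,0,0,0,0,0]])

```text
time: 24.28
tcp_pos: [0.4832, -0.2754, 0.1134]
ee_rot: [-2.378, 0.952, -0.3]
contact_force: [0.4, -0.9, -0.8]
grip_width: 0.0192
grip_force: 60.5
```

Run:
```python
from h import *
a=[]
for i in range(4):
    s=observe();a.append(s['tcp_pos']);c=capture('wrist')
print(np.round(a,4))
plan(seat(10,2),seat_R,g=0)
```

```text
[[ 0.4832 -0.2754  0.1134]
 [ 0.4834 -0.2758  0.1138]
 [ 0.4834 -0.2761  0.1139]
 [ 0.4833 -0.2762  0.1138]]
[-0.0, -0.05, 0.12, -0.05, 0.11, 3.62, 0.0]
[-0.0, -0.05, 0.12, -0.05, 0.11, 3.62, 0.0]
t 24.4833 tcp [ 0.4831 -0.2762  0.1135] F [-0.4 -0.2 -0.7] w 0.0192 q [-0.63  0.4  -0.14 -0.7  -1.06  1.8 ]
```

>>> jog_arm(motion=[[0,0,0.2,-0.1,0.2,1.5,0],[0,0,0,0,0,1.5,0],[0,0,0,0,0,1.5,0],[0,0,0,0,0,1.0,0],[0,0,0,0,0,0.5,0],[0,0,0,0,0,0,0],[0,0,0,0,0,0,0]])

```text
time: 25.07
tcp_pos: [0.5046, -0.2521, 0.062]
ee_rot: [-2.375, 0.959, -0.298]
contact_force: [0.0, -0.4, -1.3]
grip_width: 0.0192
grip_force: 60.5
```

Run:
```python
from h import *
plan(seat(0,1),seat_R,g=0);s=observe();print(s['torque'])
```

```text
[0.01, -0.02, -0.03, 0.02, 0.02, 2.16, 0.0]
t 25.0667 tcp [ 0.5046 -0.2521  0.062 ] F [ 0.  -0.4 -1.3] w 0.0192 q [-0.58  0.46 -0.17 -0.75 -0.96  1.84]
[-1.09845433  1.02743897 -0.01560698]
```

>>> jog_arm(motion=[[0,0,0,0,0,0.8,0],[0,0,0,0,0,0.7,0],[0,0,0,0,0,0.4,0],[0,0,0,0,0,0.2,0],[0,0,0,0,0,0,0],[0,0,0,0,0,0,0]])

```text
time: 25.57
tcp_pos: [0.5128, -0.2431, 0.0442]
ee_rot: [-2.375, 0.959, -0.297]
contact_force: [0.4, 0.8, -2.5]
grip_width: 0.0195
grip_force: 60.5
```

Run:
```python
from h import *
plan(seat(0,0),seat_R,g=0);s=observe();print('F tool',seat_R.T@s['contact_force'])
```

```text
[0.01, 0.03, -0.07, 0.06, 0.11, 0.01, 0.0]
t 25.5667 tcp [ 0.5128 -0.2431  0.0442] F [ 0.4  0.8 -2.5] w 0.0195 q [-0.56  0.49 -0.18 -0.78 -0.93  1.85]
F tool [-0.22337586  0.73875991  2.52847302]
```

>>> jog_arm(motion=[[0,0,0,0,0.1,0.1,0],[0,0,0,0,0,0.1,0],[0,0,0,0,0,0,0],[0,0,0,0,0,0,0],[0,0,0,0,0,0,0]])

```text
time: 25.98
tcp_pos: [0.5129, -0.2432, 0.0425]
ee_rot: [-2.375, 0.959, -0.298]
contact_force: [-3.2, -1.0, 1.2]
grip_width: 0.0194
grip_force: 61.0
```

Run:
```python
from h import *
plan(seat(0,0),seat_R,g=0);s=observe();print('F tool',seat_R.T@s['contact_force'])
gripface(grab('wrist'),(285,380,90,420))
```

```text
[0.01, -0.02, -0.05, 0.04, 0.01, -0.14, 0.0]
t 25.9833 tcp [ 0.5129 -0.2432  0.0425] F [-3.2 -1.   1.2] w 0.0194 q [-0.56  0.49 -0.18 -0.78 -0.92  1.86]
F tool [-1.65604653  1.73746362 -2.61736886]
face 13663 z -65.97910989644339 x [-14.6264478   44.55338482] y [-8.98649843  9.19171043]
slopes [0.11920421 0.24523788]
((14.662557601928711, 0.0809774398803711), (19.308204650878906, 62.47920608520508), 89.90087127685547)
[ 0.5129 -0.2432  0.0425] [-2.3748  0.9595 -0.2978] 0.019358795048733706 61.00215196609497 [-3.2 -1.   1.2] 25.9833
```

>>> jog_arm(motion=[[0,0,0,0,0,0,0.3],[0,0,0,0,0,0,0.6],[0,0,0,0,0,0,1],[0,0,0,0,0,0,1],[0,0,0,0,0,0,1],[0,0,0,0,0,0,1],[0,0,0,0,0,0,1],[0,0,0,0,0,0,1]])

```text
time: 26.7
tcp_pos: [0.513, -0.2428, 0.0422]
ee_rot: [-2.374, 0.96, -0.297]
contact_force: [0.2, 0.4, -0.8]
grip_width: 0.0851
grip_force: 0.0
```

>>> jog_arm(motion=[[0,0,0,0,0,-1,1],[0,0,0,0,0,-2,1],[0,0,0,0,0,-3,1],[0,0,0,0,0,-4,1],[0,0,0,0,0,-4,1],[0,0,0,0,0,-4,1],[0,0,0,0,0,0,1],[0,0,0,0,0,0,1]])

```text
time: 27.37
tcp_pos: [0.4418, -0.319, 0.1929]
ee_rot: [-2.376, 0.961, -0.305]
contact_force: [0.7, 0.5, -0.2]
grip_width: 0.0852
grip_force: 0.0
```

Run:
```python
from h import *
c=grab('wrist');s=c['s'];P=cloud(c);px=c['pixels'].astype(int)
Q=(P-seat_p)@seat_R*1e3
m=(c['depth']>.1)&(np.abs(Q[...,0])<55)&(np.abs(Q[...,1])<30)&(Q[...,2]<-40)&(Q[...,2]>-90)&(px[...,0]-px[...,2]>40)
f=Q[m];print('end face in seat frame z',np.median(f[:,2]),'(before -64.6)',cv2.minAreaRect(f[:,:2].astype(np.float32)))
A=np.c_[f[:,:2],np.ones(len(f))];print('slopes',np.degrees(np.linalg.lstsq(A,f[:,2],rcond=None)[0][:2]),s['grip_width'],s['contact_force'].round(1),s['tcp_pos'],s['time'])
t=grab('top');P=cloud(t)
for n,box,z in (('salt',(225,265,210,245),.095),('jar',(190,230,280,325),.085),('pep',(350,385,185,230),.12)):
    q=P[box[2]:box[3],box[0]:box[1]].reshape(-1,3);q=q[(q[:,2]>z)&(q[:,2]<.2)];print(n,len(q),np.median(q,0).round(4))
D=P[...,:2]-O;bx=D@u*1e3;by=D@v*1e3;p=t['pixels'].astype(int)
m=(bx>-110)&(bx<110)&(by>-128)&(by<172)&(P[...,2]<.05)&(p[...,0]<130)&(p[...,0]-p[...,2]>15)
n,l,st,ce=cv2.connectedComponentsWithStats(m.astype(np.uint8))
for i in range(1,n):
    if st[i,4]>12:k=l==i;print(st[i,4],bx[k].mean().round(),by[k].mean().round(),(P[k][:,2].max()*1e3).round())
```

```text
end face in seat frame z -64.4437052069368 (before -64.6) ((-0.9978790283203125, 0.6620359420776367), (91.86516571044922, 20.02922248840332), 0.08377987146377563)
slopes [ 0.60845773 -0.43882234] 0.085170424702469 [ 0.7  0.5 -0.2] [ 0.44183981 -0.31898439  0.19293558] 27.3667
salt 165 [0.544  0.1419 0.113 ]
jar 582 [0.3627 0.2339 0.098 ]
pep 361 [ 0.5855 -0.1518  0.1507]
154 67.0 139.0 30.0
26 1.0 28.0 46.0
83 -69.0 113.0 32.0
```

```bash
python3 -c "
from cell import job_done
print(job_done())"
```

```text
the job is handed in; nothing more can be done
None
```

The job is handed in at about 27 s on the robot's clock: all three shells are in the trough, the scraper is back in its cradle and released, and the salt shaker measured unmoved, though shell 3 leans against the board edge and shell 2 leans on shell 1 rather than lying flat.

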